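# Build a sweet-tin gift tower, heaviest tin at the bottom

### The arm

A 6-joint arm with a two-finger parallel gripper is mounted at the origin on the work surface. World frame = base frame: x ahead of the robot, y to its left, z up, the work surface at z = 0. Lengths are in mm, angles in degrees, forces in N, time in s.
With the tool pointing down it reaches from about 350 to 850 mm from the base axis. Payload 8.1 kg.
Tool frame: the origin (TCP) lies on the centre line of the jaws, within the pads' length; the fingertips stand 17 mm ahead of it and the grasp point (between the pads) lies 2 mm behind it; z points along the fingers, x is the direction in which the jaws open and shut, and the axes are right-handed (so a half turn about z gives the same grasp; the last joint's range is limited). The gripper opens to 93 mm and grips with 3 to 60 N. Pads are 15 mm wide; open, the fingers measure 128 mm over their backs; the gripper's body (75 mm by 188 mm) begins 65 mm behind the grasp point.
Start: joints at [-77.601, 7.471, 85.268, -0, 87.261, -4.893], TCP at [178.364, -572.88, 235.635] pointing down, gripper open.
Joint ranges: [-169.43, 169.43], [-51.17, 129.36], [1.28, 143.12], [-76.62, 256.62], [0, 156.53], [-152.29, 152.29]. Speed limits (degrees/s): [136.94, 136.94, 159.86, 180, 180, 180].

### API

Orientations are given as a 3x3 rotation matrix whose columns are the frame's x, y, z axes.
In Python, from plant import readout, optics, env gives the robot as it stands. The module is installed in compiled form; this text tells all that it offers.
- The arm moves only by the tool apply_moves, never from a script. Its argument "commands" is a list of rows, each a list of 3 entries, a list of its own where there are three numbers: the finger opening in cm, from 0 to 9.3, then the shift along the world's x, y, z in cm, then the turn, a rotation vector about the world's x, y, z in degrees. In form: [[gripper, [dx, dy, dz], [wx, wy, wz]], ...]. A call has 1 to 5 rows; each row shifts and turns the pose as measured when the row begins; what a row does not reach is not made up. A row lasts 1/10 s, in which the tool goes at most 50 mm and 8.59 degrees, less where a joint would pass 70% of its speed; a pose out of reach is approached as far as the arm can. A call with a gripper value outside its range is refused whole. The fingers move at their own pace and stop on an object; "force" is the grip in N (left out, the last holds). Time passes only in rows, so rows that do not move let the fingers close. It gives the time, the measured TCP pose, the force and the opening at its end, in the units of the state.
- readout.get_state(): the state, without advancing time (a new reading comes with each control period).
- optics.camera(name): name is "scene" or "top" or "wrist"; returns a dict with "color" (400x640x3 uint8, red, green, blue), "z_map" (400x640 float32, mm along the optical axis (not along the pixel's ray), 0 where there is no reading), "mtx" (3x3 intrinsics, pixels), "cam_to_world" (4x4, takes a point from camera to world coordinates); the wrist camera has in their place "tool_from_camera" (4x4, takes a point from camera to tool coordinates, whose origin is the TCP and whose axes are the tool frame's). Camera axes: x right, y down, z forward; pixel columns grow to the right and rows downward; lengths in mm; the calibration is good to about 2 mm. A picture is of the moment at which its call begins: read the wrist's pose just before it.
- env.hand_in(): hands the job in, once; it reports no verdict.
The state is a dict: "time_s": time; "joint_positions": joint angles; "dq": joint speeds; "joint_efforts": joint torques, N m; "position": TCP position; "tool_rot": TCP orientation; "contact_force": force on the tool from outside, world axes, zero at the start; "moment": the same for the moment, N m; "opening": opening from 0.0 (shut) to 1.0 (fully open).
Only numpy, scipy, OpenCV 4.12 (cv2) and the standard library are available. Lean on these libraries where they do the work, as an engineer would, in place of code of your own. Each camera call takes 0.05 s, during which the arm holds its last target.

### The job

Stack the three sweet tins squarely one above another in the shallow gift tray: the heaviest at the bottom, the middle one on it and the lightest on top, which you can only tell by hefting them. Build the tower up in the tray, letting go of each tin once it is set down, keep the tins upright throughout so that the sweets do not break, and leave the other things on the counter where they are.

Things in the scene. Friction and masses are not known exactly. Their poses are not given: they have to be found in the camera images.
- tin_red_center (a point): centre (half-way up) of the red sweet tin, flat red lid, white sides with tan band: closed stiff box, 110 mm along x, 66 along y, 70 tall. Its hidden filling is drawn anew each time: the tins weigh 0.2 to 0.85 kg, no two within 0.15 kg of each other; neither colour nor place tells which is heavier, only lifting does. The filling sits mid-tin with 1 to 5 mm of play.
- tin_blue_center (a point): centre (half-way up) of the blue sweet tin, flat blue lid, white sides with pink band: closed stiff box, 110 mm along x, 66 along y, 70 tall. Its hidden filling is drawn anew each time: the tins weigh 0.2 to 0.85 kg, no two within 0.15 kg of each other; neither colour nor place tells which is heavier, only lifting does. The filling sits mid-tin with 1 to 5 mm of play.
- tin_green_center (a point): centre (half-way up) of the green sweet tin, flat green lid, white sides with pale yellow band: closed stiff box, 110 mm along x, 66 along y, 70 tall. Its hidden filling is drawn anew each time: the tins weigh 0.2 to 0.85 kg, no two within 0.15 kg of each other; neither colour nor place tells which is heavier, only lifting does. The filling sits mid-tin with 1 to 5 mm of play.
- tray: shallow cardboard gift tray with white floor and yellow lip, fixed to the counter: 142 mm along x by 98 mm along y outside, 126 x 82 mm inside (8 mm of room all round a tin lying the same way, either end first); floor 4 mm thick, lip top 16 mm above the counter. Origin: centre of its underside.
- tray_in (a point): centre of the tray's inner floor, 4 mm above the counter, axes as the tray's. A tin standing there has its centre 35 mm above this point, the next ones 105 and 175 mm.
- ribbon: bystander: red ribbon spool standing on end, 64 mm across, 38 mm tall. Origin at the centre of its underside; leave it alone.
- scoop: bystander: sweet scoop, aluminium with wooden handle, 180 mm long, 55 mm wide, 30 mm tall. Origin at the centre of its underside; leave it alone.
- tape: bystander: black tape dispenser, 120 x 50 mm, 72 mm tall. Origin at the centre of its underside; leave it alone.
- cards: bystander: block of white gift cards, 100 x 70 mm, 25 mm tall. Origin at the centre of its underside; leave it alone.
Not all that is in view belongs to the job. Leave any orange or turquoise look-alike of the part that bears tin_green_center alone. Leave any turquoise look-alike of the part that bears tin_blue_center alone.

How it is judged:
By the outcome, as a careful person would: the job done as asked, in the order asked, and still so for the second after the job is handed in, with the robot touching nothing.
It also fails if it takes over 72 s, if anything falls off the work surface, if the arm or the gripper's body presses on something with over 40 N, if the wrist force passes 120 N, or if a joint passes its speed limit or range.

## Working session

There is one attempt and no reset: what is moved stays moved. The work goes in short steps, Python scripts to look and compute and a tool call to move; the robot and the scene stay as the last step left them, time stands still between calls to the robot, and variables do not carry over. Pictures are saved under pics/ and viewed, and the job is handed in when it is done.

Besides the shell and the picture viewer there is one more tool, called after "Emit:" as a command line: name --argument value ..., lists and objects as JSON in quotes. apply_moves: Moves the arm, as the interface text tells. Its arguments: {"type":"object","properties":{"commands":{"type":"array","items":{"type":"array"}},"force":{"type":"number"}},"required":["commands"]}

```bash
mkdir -p pics; ls
cat > h.py <<'E'
import numpy as np, cv2, pickle
from plant import readout, optics, env
def snap(n,fn):
    st=readout.get_state(); c=optics.camera(n); cv2.imwrite('pics/'+fn,cv2.cvtColor(c['color'],cv2.COLOR_RGB2BGR))
    c['st']=st; pickle.dump(c,open('pics/'+fn[:-4]+'.pkl','wb')); return c
E
python3 - <<'E'
from h import *
print(readout.get_state())
for n in ['scene','top']:
    c=snap(n,n+'0.png'); print(c['mtx'],c['cam_to_world'])
E
```

```text
pics
{'time_s': 0.0, 'joint_positions': array([-7.76019634e+01,  7.51372486e+00,  8.53306321e+01,  1.05826496e-03,
        8.72589469e+01, -4.89452894e+00]), 'dq': array([-0.07356299,  0.06613834,  0.14580201, -0.09825327, -0.00937319,
        0.10132496]), 'joint_efforts': array([ 2.30771955e-03, -5.59843969e+01, -4.91753304e+01,  7.69975665e-02,
        3.53897712e-02, -1.89236553e-04]), 'position': array([ 178.24885014, -572.35355332,  234.58885198]), 'tool_rot': array([[ 2.97249796e-01, -9.54799677e-01, -3.69086674e-04],
       [-9.54798061e-01, -2.97249975e-01,  1.76490560e-03],
       [-1.79484230e-03, -1.72214589e-04, -9.99998374e-01]]), 'contact_force': array([ 0.12429878,  0.46272701, -0.05659898]), 'moment': array([-0.0025694 , -0.00615657, -0.05959428]), 'opening': 0.9982241002171158}
[[470.48391159   0.         321.13820038]
 [  0.         470.48391159 201.95905345]
 [  0.           0.           1.        ]] [[ 5.86481066e-01  4.65567322e-01 -6.62787317e-01  1.35884514e+03]
 [ 8.09882336e-01 -3.48620103e-01  4.71756957e-01 -5.73613074e+02]
 [-1.14263596e-02 -8.13456263e-01 -5.81513840e-01  7.96365829e+02]
 [ 0.00000000e+00  0.00000000e+00  0.00000000e+00  1.00000000e+00]]
[[447.33417375   0.         330.51848791]
 [  0.         447.33417375 189.84420766]
 [  0.           0.           1.        ]] [[ 1.98599156e-02 -9.95547897e-01  9.21410273e-02  3.50789371e+02]
 [-9.99779482e-01 -1.91458913e-02  8.62682295e-03  1.83162612e+01]
 [-6.82429335e-03 -9.22920365e-02 -9.95708596e-01  1.61741127e+03]
 [ 0.00000000e+00  0.00000000e+00  0.00000000e+00  1.00000000e+00]]
```

View pics/scene0.png

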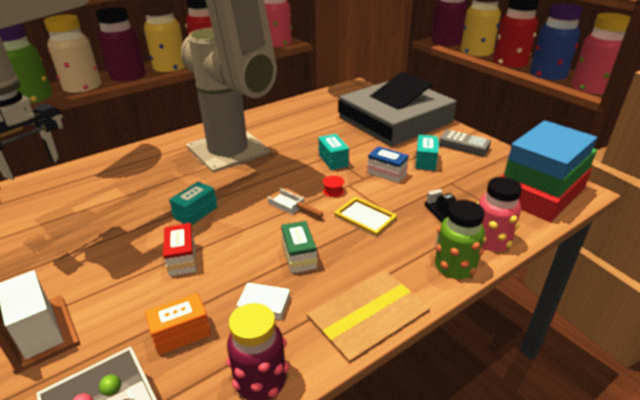

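View pics/top0.png

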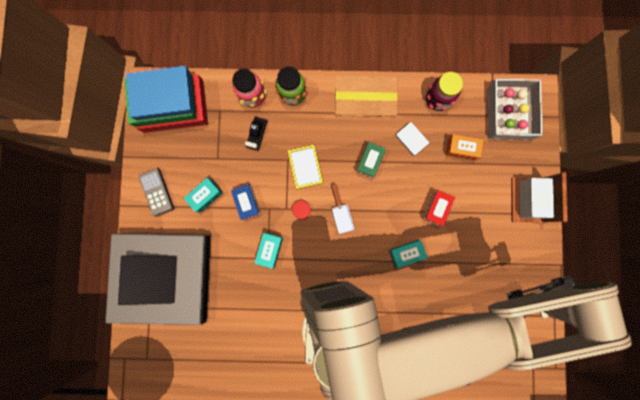

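The scene picture shows the red tin at about (179,248), green at (300,247), blue at (387,163) and the tray at (365,215). In the top picture they are at (440,207), (371,158), (245,202) and (305,166). The all-teal and orange boxes are the look-alikes.

```bash
cat >> h.py <<'E'
def ray(c,uv,T=None):
    T=c['cam_to_world'] if T is None else T
    d=np.linalg.inv(c['mtx'])@np.array([uv[0],uv[1],1.]); return T[:3,3],T[:3,:3]@d
def onplane(c,uv,z,T=None):
    o,d=ray(c,uv,T); return o+d*(z-o[2])/d[2]
def tri(r1,r2):
    (o1,d1),(o2,d2)=r1,r2; A=np.stack([d1,-d2],1); s=np.linalg.lstsq(A,o2-o1,rcond=None)[0]
    p,q=o1+s[0]*d1,o2+s[1]*d2; return (p+q)/2,np.linalg.norm(p-q)
HUE={'red':[(0,6),(174,180)],'blue':[(105,120)],'green':[(60,85)],'yellow':[(22,34)]}
def mask(img,col,box,smin=110,vmin=40):
    hsv=cv2.cvtColor(img,cv2.COLOR_RGB2HSV); m=np.zeros(img.shape[:2],np.uint8)
    for a,b in HUE[col]: m|=cv2.inRange(hsv,(a,smin,vmin),(b,255,255))
    k=np.zeros_like(m); x0,y0,x1,y1=box; k[y0:y1,x0:x1]=255; m&=k
    n,l,s,_=cv2.connectedComponentsWithStats(m); i=1+np.argmax(s[1:,4]); m=(l==i).astype(np.uint8)
    return m
def hull(m):
    cs,_=cv2.findContours(m,cv2.RETR_EXTERNAL,cv2.CHAIN_APPROX_NONE); return cv2.convexHull(max(cs,key=cv2.contourArea))[:,0,:].astype(float)
def rect(c,m,z,T=None):
    h=hull(m); P=np.array([onplane(c,u,z,T)[:2] for u in h],np.float32)
    (cx,cy),(w,hh),a=cv2.minAreaRect(P)
    if w<hh: w,hh,a=hh,w,a+90
    return cx,cy,w,hh,(a+90)%180-90
def cen(m):
    M=cv2.moments(hull(m).astype(np.float32)); return M['m10']/M['m00'],M['m01']/M['m00']
E
python3 - <<'E'
from h import *
L=lambda n:pickle.load(open(f'pics/{n}.pkl','rb'))
t,s=L('top0'),L('scene0')
for c,uv in ((t,[(440,200),(371,148),(240,192),(290,150)]),(s,[(177,230),(300,232),(375,152),(345,205)])):
    for u in uv: print(u,cv2.cvtColor(c['color'],cv2.COLOR_RGB2HSV)[u[1],u[0]])
B={'red':((420,185,460,232),(160,220,200,265)),'green':((350,135,390,185),(275,215,325,275)),'blue':((225,178,265,225),(362,140,412,182)),'yellow':((280,140,330,195),(328,193,402,236))}
for k,(b1,b2) in B.items():
    m1,m2=mask(t['color'],k,b1),mask(s['color'],k,b2)
    p,e=tri(ray(t,cen(m1)),ray(s,cen(m2)))
    z=16 if k=='yellow' else 70
    print(k,m1.sum(),m2.sum(),'tri',p.round(1),round(e,1),'top',np.round(rect(t,m1,z),1),'scene',np.round(rect(s,m2,z),1))
    for c,m in((t,m1),(s,m2)):
        u,v=[int(round(x)) for x in cen(m)]; d=np.median(c['z_map'][v-2:v+3,u-2:u+3]); o,dd=ray(c,(u,v)); print('   depth pt',(o+dd*d).round(1))
E
```

```text
(440, 200) [ 96   5 245]
(371, 148) [ 66  93 131]
(240, 192) [109 148 150]
(290, 150) [ 25 179 219]
(177, 230) [ 21  43 244]
(300, 232) [ 39   7 252]
(375, 152) [106 177 157]
(345, 205) [ 25 203 244]
red 457 673 tri [ 439.4 -349.7   58.6] 0.3 top [ 439.2 -347.   111.1   69.4  -21.8] scene [ 448.8 -352.   124.3   68.3  -21.9]
   depth pt [ 438.3 -347.8   70. ]
   depth pt [ 456.8 -355.1   71.9]
green 96 400 tri [ 601.  -108.8   55.4] 5.4 top [ 604.4 -108.1   99.7   54.5  -23.1] scene [ 614.9 -114.8  108.5   59.1  -21.2]
   depth pt [ 597.8 -111.1   70.9]
   depth pt [ 618.7 -116.4   70.5]
blue 337 235 tri [448.2 331.5  61.3] 0.3 top [447.7 329.9 106.   62.2  20.4] scene [456.8 321.  105.6  70.   21.2]
   depth pt [445.7 330.6  72.1]
   depth pt [458.  321.5  70.3]
yellow 253 315 tri [583.5 127.9  10.6] 1.6 top [582.7 127.1 144.4  99.3  14.1] scene [585.5 124.9 145.3 100.9  13.2]
   depth pt [585.2 126.8   5.8]
   depth pt [578.  135.1   4.5]
```

Emit:
apply_moves --commands '[[9.3,[3.7,3.2,-0.5],[0,0,-8]],[9.3,[3.7,3.2,-0.5],[0,0,-8]],[9.3,[3.7,3.2,-0.5],[0,0,-8]],[9.3,[3.7,3.2,-0.5],[0,0,-8]],[9.3,[3.7,3.2,-0.5],[0,0,-8]]]' --force 25

```text
time_s: 0.6
position: [355.4, -416.5, 207.9]
tool_rot: [[-0.391, -0.92, -0.002], [-0.92, 0.391, 0.004], [-0.003, 0.003, -1.0]]
contact_force: [-0.2, -0.5, 0.2]
opening: 0.998
```

Emit:
apply_moves --commands '[[9.3,[3.6,3.0,-0.3],[0,0,0]],[9.3,[3.4,2.8,-0.3],[0,0,1]],[9.3,[1.4,1.2,-0.3],[0,0,0]],[9.3,[0,0,0],[0,0,0]]]'

```text
time_s: 1.0
position: [444.9, -337.5, 195.9]
tool_rot: [[-0.374, -0.927, -0.004], [-0.927, 0.374, 0.008], [-0.006, 0.006, -1.0]]
contact_force: [-0.1, -0.2, 0.2]
opening: 1.001
```

Run:
```python
from h import *
c=snap('wrist','w1.png'); s=c['st']; print(s['position'],s['tool_rot'].round(3),s['contact_force'],c['tool_from_camera'].round(3))
```

```text
[ 444.8631986  -337.47180169  195.86602025] [[-0.374 -0.927 -0.004]
 [-0.927  0.374  0.008]
 [-0.006  0.006 -1.   ]] [-0.05886772 -0.16517583  0.20275777] [[   1.       0.      -0.       0.262]
 [  -0.       0.966    0.258  -72.481]
 [   0.      -0.258    0.966 -149.717]
 [   0.       0.       0.       1.   ]]
```

View pics/w1.png

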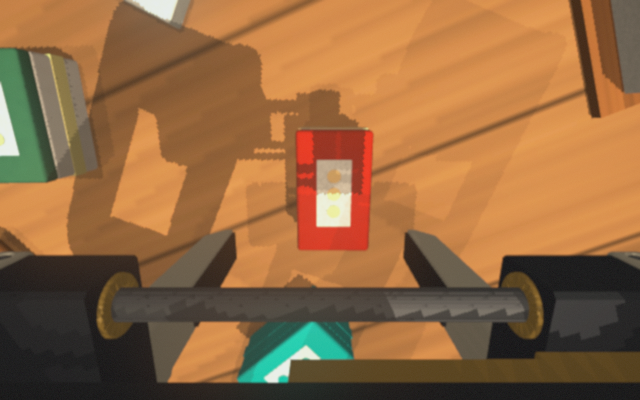

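The wrist picture shows the red lid whole, at about (334,190), between the fingers.

```bash
cat >> h.py <<'E'
def wT(c):
    T=np.eye(4); T[:3,:3]=c['st']['tool_rot']; T[:3,3]=c['st']['position']; return T@c['tool_from_camera']
def wrect(c,col,box,z=70,smin=110,vmin=40):
    m=mask(c['color'],col,box,smin,vmin); T=wT(c); r=rect(c,m,z,T)
    u,v=cen(m); iz=c['z_map'][int(v)-3:int(v)+4,int(u)-3:int(u)+4]; o,d=ray(c,(u,v),T)
    return np.round(r,1),(o+d*np.median(iz)).round(1),(u,v)
E
python3 - <<'E'
from h import *
c=pickle.load(open('pics/w1.pkl','rb')); r=wrect(c,'red',(285,120,390,260)); print(r)
t=pickle.load(open('pics/top0.pkl','rb'));m=mask(t['color'],'red',(420,185,460,232));print(tri(ray(t,cen(m)),ray(c,r[2],wT(c))))
E
```

```text
(array([ 443.1, -349.3,  107.9,   64.7,  -22.1]), array([ 446.8, -350.6,   71.4]), (333.3087108147467, 188.57854296006744))
(array([ 440.86521235, -350.40319216,   50.73049423]), np.float64(2.7082927068197122))
```

Emit:
apply_moves --commands '[[9.3,[-0.3,-1.1,-3.0],[0,0,0]],[9.3,[0,0,-4.0],[0,0,0]],[9.3,[0,0,-4.0],[0,0,0]],[9.3,[0,0,-3],[0,0,0]],[9.3,[0,0,0],[0,0,0]]]'

```text
time_s: 1.55
position: [437.1, -354.9, 54.5]
tool_rot: [[-0.379, -0.926, -0.002], [-0.926, 0.379, 0.002], [-0.001, 0.002, -1.0]]
contact_force: [-0.8, 0.4, -0.1]
opening: 0.996
```

Emit:
apply_moves --commands '[[9.3,[0.5,0.6,-0.9],[0,0,0]],[9.3,[0,0,0],[0,0,0]]]'

```text
time_s: 1.75
position: [441.5, -350.5, 46.5]
tool_rot: [[-0.381, -0.925, -0.001], [-0.925, 0.381, 0.002], [-0.001, 0.002, -1.0]]
contact_force: [-0.3, 1.5, -1.0]
opening: 0.999
```

Emit:
apply_moves --commands '[[6.0,[0,0,0],[0,0,0]],[6.0,[0,0,0],[0,0,0]],[6.0,[0,0,0],[0,0,0]],[6.0,[0,0,0],[0,0,0]]]' --force 35

```text
time_s: 2.15
position: [444.4, -352.8, 52.0]
tool_rot: [[-0.381, -0.925, 0.005], [-0.925, 0.381, -0.004], [0.002, -0.006, -1.0]]
contact_force: [-2.3, -2.5, -6.8]
opening: 0.71
```

Emit:
apply_moves --commands '[[6.0,[0,0,0],[0,0,0]],[6.0,[0,0,0],[0,0,0]]]'

```text
time_s: 2.35
position: [444.3, -352.7, 51.9]
tool_rot: [[-0.38, -0.925, 0.004], [-0.925, 0.38, -0.004], [0.002, -0.005, -1.0]]
contact_force: [0.6, 0.2, -2.2]
opening: 0.713
```

Emit:
apply_moves --commands '[[6.0,[0,0,1.5],[0,0,0]],[6.0,[0,0,1.5],[0,0,0]],[6.0,[0,0,1.0],[0,0,0]],[6.0,[0,0,0],[0,0,0]],[6.0,[0,0,0],[0,0,0]]]'

```text
time_s: 2.85
position: [442.8, -351.6, 94.1]
tool_rot: [[-0.38, -0.925, 0.002], [-0.925, 0.38, -0.002], [0.001, -0.002, -1.0]]
contact_force: [-0.1, -0.5, -6.8]
opening: 0.709
```

Emit:
apply_moves --commands '[[6.0,[0,0,0],[0,0,0]],[6.0,[0,0,0],[0,0,0]],[6.0,[0,0,0],[0,0,0]],[6.0,[0,0,0],[0,0,0]]]'

```text
time_s: 3.25
position: [442.1, -350.9, 92.7]
tool_rot: [[-0.38, -0.925, -0.0], [-0.925, 0.38, -0.0], [0.0, -0.0, -1.0]]
contact_force: [-0.6, -0.0, -8.0]
opening: 0.702
```

Emit:
apply_moves --commands '[[6.0,[0,0,0],[0,0,0]],[6.0,[0,0,0],[0,0,0]]]'

```text
time_s: 3.45
position: [441.8, -350.7, 92.1]
tool_rot: [[-0.38, -0.925, -0.001], [-0.925, 0.38, 0.001], [-0.0, 0.001, -1.0]]
contact_force: [0.1, 0.5, -7.6]
opening: 0.703
```

Emit:
apply_moves --commands '[[6.0,[0,0,0],[0,0,0]]]'

```text
time_s: 3.55
position: [441.7, -350.6, 91.9]
tool_rot: [[-0.38, -0.925, -0.001], [-0.925, 0.38, 0.001], [-0.0, 0.001, -1.0]]
contact_force: [-1.0, 0.9, -7.1]
opening: 0.706
```

Emit:
apply_moves --commands '[[6.0,[0,0,0],[0,0,0]]]'

```text
time_s: 3.65
position: [441.7, -350.6, 91.9]
tool_rot: [[-0.38, -0.925, -0.001], [-0.925, 0.38, 0.001], [-0.0, 0.001, -1.0]]
contact_force: [-0.1, 0.3, -6.7]
opening: 0.71
```

Emit:
apply_moves --commands '[[6.0,[0,0,0],[0,0,0]]]'

```text
time_s: 3.75
position: [441.7, -350.6, 91.9]
tool_rot: [[-0.38, -0.925, -0.001], [-0.925, 0.38, 0.001], [-0.0, 0.001, -1.0]]
contact_force: [-0.0, 0.0, -7.6]
opening: 0.712
```

Run:
```python
from h import *
c=snap('wrist','w2.png'); print(c['st']['position'],c['st']['contact_force'],c['st']['moment'])
```

```text
[ 441.7142472  -350.56249618   91.90142081] [-1.71795191e-03  1.18509360e-02 -7.60826460e+00] [ 0.04055951 -0.00155212  0.00275066]
```

View pics/w2.png

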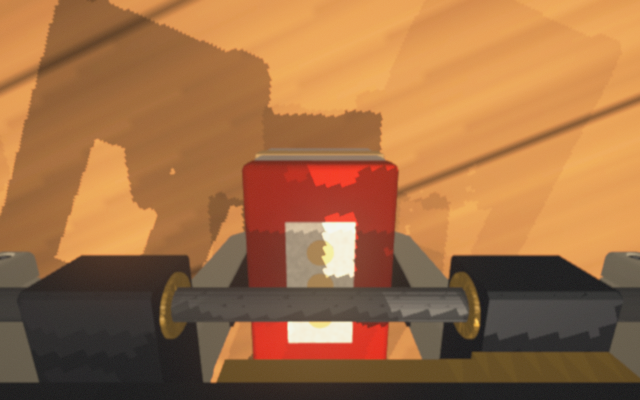

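The wrist picture shows the red tin held level. Its far lid edge is at row ~162, columns 247 to 395.

```bash
cat >> h.py <<'E'
def held(c,col,z=None):
    # lid in tool coords: far edge & sides
    m=mask(c['color'],col,(200,90,450,285)); T=c['tool_from_camera']
    ys,xs=np.nonzero(m); out=[]
    sel=(ys>190)&(ys<280); 
    Z=c['z_map'][ys,xs]; o,d=T[:3,3],(T[:3,:3]@np.linalg.inv(c['mtx'])@np.stack([xs,ys,np.ones_like(xs)]).astype(float))
    P=o[:,None]+d*Z; zt=np.median(P[2,sel]); z=zt if z is None else z
    Q=o[:,None]+d*((z-o[2])/d[2])
    far=np.percentile(Q[1],[99.5])
    rows=[(v,Q[0][ys==v].min(),Q[0][ys==v].max(),Q[1][ys==v].mean()) for v in range(175,285,15)]
    R=np.array(rows); mid=(R[:,1]+R[:,2])/2; 
    return dict(lidz=zt,ymax=Q[1].max(),ymin=Q[1].min(),mid=mid.round(1),wid=(R[:,2]-R[:,1]).round(1),y=R[:,3].round(0))
E
python3 - <<'E'
from h import *
c=pickle.load(open('pics/w2.pkl','rb'));print(held(c,'red')); print(held(c,'red',-20))
E
```

```text
{'lidz': np.float64(-18.738814052156698), 'ymax': np.float64(2.917412137377255), 'ymin': np.float64(-52.982504477499134), 'mid': array([0.2, 0.4, 0.4, 0.4, 0.2, 0.2, 0.2, 0.2]), 'wid': array([63.1, 63.4, 63.4, 63.3, 63.7, 63.6, 64.5, 64.4]), 'y': array([-47., -41., -34., -28., -21., -14.,  -7.,   1.])}
{'lidz': np.float64(-18.738814052156698), 'ymax': np.float64(2.1913212090205008), 'ymin': np.float64(-53.17031248635776), 'mid': array([0.2, 0.4, 0.4, 0.4, 0.2, 0.2, 0.2, 0.2]), 'wid': array([62.5, 62.8, 62.8, 62.7, 63.1, 63. , 63.9, 63.8]), 'y': array([-47., -41., -35., -28., -21., -14.,  -7.,   0.])}
```

Emit:
apply_moves --commands '[[6.0,[0,0,2],[0,0,0]],[6.0,[0,1.0,2.5],[0,0,2]],[6.0,[0.2,2.5,2.5],[0,0,4]],[6.0,[0.3,3.5,1.5],[0,0,4]],[6.0,[0.3,4,0.5],[0,0,4]]]'

```text
time_s: 4.3
position: [447.7, -241.0, 183.4]
tool_rot: [[-0.144, -0.99, -0.004], [-0.99, 0.144, -0.0], [0.001, 0.004, -1.0]]
contact_force: [0.8, 0.4, -6.1]
opening: 0.708
```

Emit:
apply_moves --commands '[[6.0,[0.3,4,0],[0,0,4]],[6.0,[0.3,4,0],[0,0,4]],[6.0,[0.3,4,0],[0,0,4]],[6.0,[0.3,4,0],[0,0,4]],[6.0,[0.3,4,0],[0,0,3]]]'

```text
time_s: 4.8
position: [463.6, -34.6, 187.3]
tool_rot: [[0.197, -0.98, 0.005], [-0.98, -0.197, -0.003], [0.004, -0.004, -1.0]]
contact_force: [1.5, -0.1, -8.3]
opening: 0.707
```

Emit:
apply_moves --commands '[[6.0,[0.4,4,0],[0,0,1]],[6.0,[0.4,3.5,0],[0,0,1]],[6.0,[0.4,2.5,0],[0,0,0]],[6.0,[0,1,0],[0,0,0]],[6.0,[0,0,0],[0,0,0]]]'

```text
time_s: 5.3
position: [475.1, 85.1, 188.7]
tool_rot: [[0.241, -0.97, 0.008], [-0.97, -0.241, -0.001], [0.003, -0.008, -1.0]]
contact_force: [-0.2, 0.3, -7.5]
opening: 0.709
```

Emit:
apply_moves --commands '[[6.0,[0,0,0],[0,0,0]],[6.0,[0,0,0],[0,0,0]],[6.0,[0,0,0],[0,0,0]]]'

```text
time_s: 5.6
position: [475.0, 82.6, 188.6]
tool_rot: [[0.24, -0.971, 0.008], [-0.971, -0.24, -0.003], [0.005, -0.007, -1.0]]
contact_force: [-0.5, 0.6, -6.5]
opening: 0.71
```

Run:
```python
from h import *
c=snap('wrist','w3.png'); print(c['st']['position'],c['st']['contact_force'],c['st']['tool_rot'].round(3))
T=wT(c); m=mask(c['color'],'yellow',(0,0,640,270)); print(m.sum(), hull(m).min(0),hull(m).max(0), rect(c,m,16,T))
```

```text
[474.96787997  82.5925731  188.624974  ] [-0.485114    0.55619196 -6.50568459] [[ 0.24  -0.971  0.008]
 [-0.971 -0.24  -0.003]
 [ 0.005 -0.007 -1.   ]]
863 [485.  26.] [575. 167.] (606.7240600585938, -88.2346420288086, 130.11256408691406, 61.19352722167969, 8.241829872131348)
```

View pics/w3.png

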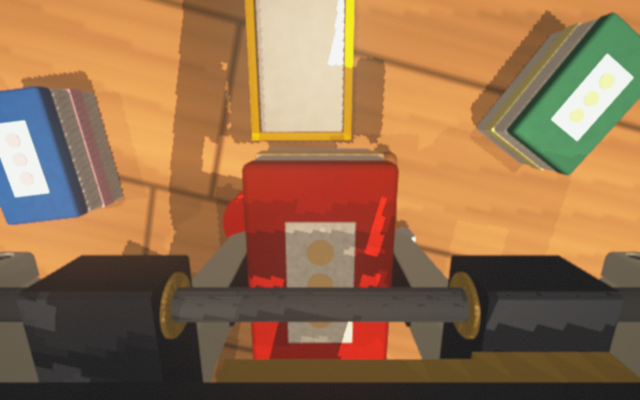

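This picture shows the tray's near lip at row ~139, columns 250 to 353, square to the held tin. The green lid is at about (570,95) and the blue one at (40,155).

Run:
```python
from h import *
c=pickle.load(open('pics/w3.pkl','rb')); T=wT(c)
HUE['yellow']=[(16,34)]
m=mask(c['color'],'yellow',(242,0,362,146),150)
print(m.sum())
def pts(rows,side): 
    return np.array([onplane(c,((np.nonzero(m[v])[0].min()-.5) if side=='L' else np.nonzero(m[v])[0].max()+.5,v),16,T)[:2] for v in rows],np.float32)
r=range(5,125,5)
L,R=pts(r,'L'),pts(r,'R')
for P in (L,R):
    vx,vy,x,y=cv2.fitLine(P,cv2.DIST_HUBER,0,.01,.01).ravel(); print(np.degrees(np.arctan2(vy,vx))%180,x,y)
N=np.array([onplane(c,(u,np.nonzero(m[:,u])[0].max()+.5),16,T)[:2] for u in range(262,345,4)],np.float32)
vx,vy,x,y=cv2.fitLine(N,cv2.DIST_HUBER,0,.01,.01).ravel(); print('near',np.degrees(np.arctan2(vy,vx))%180,x,y)
a=np.radians(13.7); u=np.array([np.cos(a),np.sin(a)]); n=np.array([-u[1],u[0]])
print('n:',(L@n).mean(),(R@n).mean(),'near u',(N@u).mean())
ctr=u*((N@u).mean()+71)+n*((L@n).mean()+(R@n).mean())/2; print(ctr)
for b,k in (((470,0,640,185),'green'),((0,80,90,230),'blue')):
    print(k,wrect(c,k,b))
```

```text
3382
13.972591 572.44 174.8326
14.052554 590.6015 76.963745
near 103.85604 515.51263 109.23673
n: 34.28282506038999 -65.08109967057368 near u 526.6718718751468
[584.3146843  126.59047979]
green (array([574.6, -74.6,  22.7,  12.8,  16.9]), array([576. , -74.9,  70.7]), (535.3338762214984, 127.60477741585233))
blue (array([449.9, 330. , 107.7,  63.4,  19.7]), array([449.7, 322.1,  71.1]), (30.26313937634692, 161.5894357215112))
```

Averaging the readings gives red ≈ 7.4 N, or about 0.75 kg. With the tins at most 0.85 kg and at least 0.15 kg apart, red must be the heaviest, so it goes at the bottom.

Emit:
apply_moves --commands '[[6.0,[2.0,0.8,0],[0,0.3,0]],[6.0,[3.0,1.2,0],[0,0.1,0]],[6.0,[3.0,1.2,0],[0,0,0]],[6.0,[2.0,0.8,0],[0,0,0]],[6.0,[0,0,0],[0,0,0]]]'

```text
time_s: 6.15
position: [578.6, 119.2, 188.0]
tool_rot: [[0.233, -0.973, 0.001], [-0.973, -0.233, -0.004], [0.004, 0.0, -1.0]]
contact_force: [-1.2, -0.1, -6.8]
opening: 0.706
```

Emit:
apply_moves --commands '[[6.0,[0,0,0],[0,0,0]],[6.0,[0,0,0],[0,0,0]]]'

```text
time_s: 6.35
position: [578.0, 117.8, 187.1]
tool_rot: [[0.231, -0.973, -0.001], [-0.973, -0.231, -0.004], [0.004, 0.002, -1.0]]
contact_force: [-0.8, 0.0, -7.6]
opening: 0.709
```

Emit:
apply_moves --commands '[[6.0,[0.6,0.9,-1.5],[0,0,0.5]],[6.0,[0,0,-2.5],[0,0,0]],[6.0,[0,0,-2.5],[0,0,0]],[6.0,[0,0,-1.5],[0,0,0]],[6.0,[0,0,0],[0,0,0]]]'

```text
time_s: 6.85
position: [582.0, 124.5, 107.0]
tool_rot: [[0.237, -0.971, 0.001], [-0.971, -0.237, -0.005], [0.005, 0.0, -1.0]]
contact_force: [-0.7, 0.5, -6.9]
opening: 0.708
```

Emit:
apply_moves --commands '[[6.0,[0,0,0],[0,0,0]],[6.0,[0,0,0],[0,0,0]]]'

```text
time_s: 7.05
position: [582.1, 124.1, 108.5]
tool_rot: [[0.237, -0.971, 0.002], [-0.971, -0.237, -0.005], [0.005, -0.001, -1.0]]
contact_force: [0.5, 1.1, -7.1]
opening: 0.708
```

Emit:
apply_moves --commands '[[6.0,[0.3,0.3,-1.5],[0.3,0,0.3]],[6.0,[0,0,-1.5],[0,0,0]],[6.0,[0,0,-0.8],[0,0,0]],[6.0,[0,0,0],[0,0,0]],[6.0,[0,0,0],[0,0,0]]]'

```text
time_s: 7.55
position: [587.0, 127.6, 69.7]
tool_rot: [[0.243, -0.97, 0.006], [-0.97, -0.243, 0.002], [-0.0, -0.006, -1.0]]
contact_force: [-0.4, -0.0, -7.0]
opening: 0.709
```

Emit:
apply_moves --commands '[[6.0,[0,0,0],[0,0,0]],[6.0,[0,0,0],[0,0,0]]]'

```text
time_s: 7.75
position: [587.1, 127.6, 69.8]
tool_rot: [[0.243, -0.97, 0.006], [-0.97, -0.243, 0.002], [-0.0, -0.006, -1.0]]
contact_force: [-0.2, 0.3, -7.5]
opening: 0.709
```

Emit:
apply_moves --commands '[[6.0,[-0.2,0,0],[0,0.3,0]],[6.0,[0,0,-0.4],[0,0,0]],[6.0,[0,0,-0.4],[0,0,0]],[6.0,[0,0,0],[0,0,0]]]'

```text
time_s: 8.15
position: [585.8, 127.7, 62.5]
tool_rot: [[0.243, -0.97, 0.002], [-0.97, -0.243, 0.002], [-0.001, -0.003, -1.0]]
contact_force: [0.2, -0.0, -7.0]
opening: 0.713
```

Emit:
apply_moves --commands '[[6.0,[0,0,-0.3],[0,0,0]],[6.0,[0,0,0],[0,0,0]]]'

```text
time_s: 8.35
position: [585.7, 127.7, 59.0]
tool_rot: [[0.243, -0.97, 0.002], [-0.97, -0.243, 0.002], [-0.001, -0.002, -1.0]]
contact_force: [-0.0, 0.6, -7.5]
opening: 0.709
```

Emit:
apply_moves --commands '[[6.0,[-0.1,0,-0.2],[0,0.1,0]],[6.0,[0,0,-0.1],[0,0,0]],[6.0,[0,0,0],[0,0,0]]]'

```text
time_s: 8.65
position: [584.6, 127.7, 56.2]
tool_rot: [[0.243, -0.97, 0.0], [-0.97, -0.243, 0.002], [-0.002, -0.0, -1.0]]
contact_force: [-0.9, -0.4, -5.8]
opening: 0.708
```

Emit:
apply_moves --commands '[[6.0,[0,0,-0.1],[0,0,0]],[6.0,[0,0,0],[0,0,0]]]'

```text
time_s: 8.85
position: [584.8, 127.7, 56.4]
tool_rot: [[0.243, -0.97, 0.001], [-0.97, -0.243, 0.002], [-0.002, -0.001, -1.0]]
contact_force: [0.1, 0.4, -7.4]
opening: 0.713
```

Emit:
apply_moves --commands '[[6.0,[0,0,-0.2],[0,0,0]],[6.0,[0,0,0],[0,0,0]]]'

```text
time_s: 9.05
position: [585.7, 128.1, 56.2]
tool_rot: [[0.243, -0.97, 0.002], [-0.97, -0.243, 0.002], [-0.001, -0.003, -1.0]]
contact_force: [0.3, -0.6, -7.4]
opening: 0.707
```

Emit:
apply_moves --commands '[[6.0,[0,0,-0.2],[0,0,0]],[6.0,[0,0,0],[0,0,0]]]'

```text
time_s: 9.25
position: [586.5, 128.4, 55.9]
tool_rot: [[0.243, -0.97, 0.004], [-0.97, -0.243, 0.002], [-0.001, -0.005, -1.0]]
contact_force: [0.2, -0.1, -8.4]
opening: 0.708
```

Run:
```python
from h import *
c=snap('scene','s4.png'); print(c['st']['position'],c['st']['contact_force'],c['st']['moment'],c['st']['joint_efforts'])
i=c['color'][130:260,300:460]; cv2.imwrite('pics/s4c.png',cv2.cvtColor(cv2.resize(i,None,fx=4.5,fy=4.5,interpolation=cv2.INTER_CUBIC),cv2.COLOR_RGB2BGR))
```

```text
[586.47887082 128.38004979  55.88687922] [ 0.2337743  -0.07728764 -8.36889972] [-0.0030971  -0.03556278  0.01701055] [ 7.07944972e-02 -6.37031293e+01 -4.82961953e+01  3.47305520e-02
  2.02534553e-01  1.14582965e-02]
```

View pics/s4c.png

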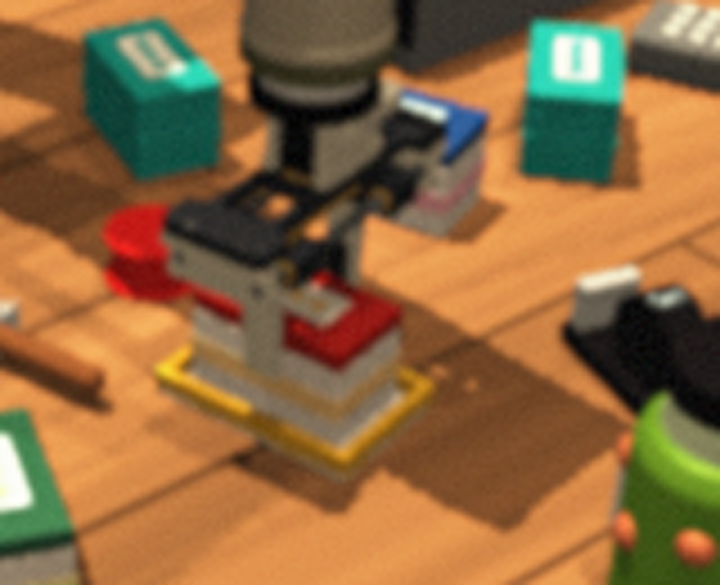

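The close-up shows the red tin over the tray, well inside the lips, at or just above the floor.

Emit:
apply_moves --commands '[[6.0,[-0.2,-0.1,-0.2],[0,0.3,0]],[6.0,[0,0,0],[0,0,0]]]'

```text
time_s: 9.5
position: [587.1, 128.5, 56.0]
tool_rot: [[0.243, -0.97, 0.004], [-0.97, -0.243, 0.004], [-0.003, -0.005, -1.0]]
contact_force: [0.7, -0.6, -8.1]
opening: 0.713
```

Emit:
apply_moves --commands '[[6.0,[-0.1,0,-0.2],[0,0,0]],[6.0,[0,0,0],[0,0,0]]]'

```text
time_s: 9.7
position: [587.3, 128.6, 55.7]
tool_rot: [[0.243, -0.97, 0.007], [-0.97, -0.243, 0.005], [-0.003, -0.008, -1.0]]
contact_force: [-0.4, 0.9, -5.4]
opening: 0.705
```

Emit:
apply_moves --commands '[[7.0,[0,0,0],[0,0,0]],[7.4,[0,0,0],[0,0,0]],[8.5,[0,0,0],[0,0,0]],[9.3,[0,0,0],[0,0,0]],[9.3,[0,0,0],[0,0,0]]]'

```text
time_s: 10.2
position: [588.4, 128.3, 56.1]
tool_rot: [[0.243, -0.97, 0.009], [-0.97, -0.243, 0.005], [-0.002, -0.01, -1.0]]
contact_force: [0.4, -1.2, 1.2]
opening: 0.985
```

Emit:
apply_moves --commands '[[9.3,[0,0,2],[0,0,0]],[9.3,[0,0,4],[0,0,0]],[9.3,[0,0,4],[0,0,0]],[9.3,[-3,-0.8,2],[0,0,0]],[9.3,[-4,-1,0],[0,0,0]]]'

```text
time_s: 10.7
position: [517.7, 109.9, 178.3]
tool_rot: [[0.243, -0.97, 0.007], [-0.97, -0.243, 0.004], [-0.002, -0.008, -1.0]]
contact_force: [-0.3, -0.2, -0.4]
opening: 0.998
```

Next, a look back at the red tin and the tray from a bit further away.

Emit:
apply_moves --commands '[[9.3,[-4,-1,2],[0,0.3,0]],[9.3,[-1,0,2],[0,0,0]],[9.3,[0,0,0],[0,0,0]],[9.3,[0,0,0],[0,0,0]]]'

```text
time_s: 11.1
position: [463.3, 98.8, 219.9]
tool_rot: [[0.243, -0.97, 0.004], [-0.97, -0.243, 0.004], [-0.003, -0.005, -1.0]]
contact_force: [0.1, -0.3, -0.2]
opening: 1.0
```

```bash
cat >> h.py <<'E'
HUE['yellow']=[(16,34)]
E
python3 - <<'E'
from h import *
c=snap('wrist','w5.png'); print(c['st']['position'],c['st']['contact_force'],c['st']['tool_rot'].round(3))
print(wrect(c,'red',(240,0,380,240),74))
E
```

```text
[463.34818624  98.84055212 219.87784733] [ 0.08987212 -0.29158813 -0.16064902] [[ 0.243 -0.97   0.004]
 [-0.97  -0.243  0.004]
 [-0.003 -0.005 -1.   ]]
(array([575.4, 124.8,  91.9,  64.9,  13.7]), array([578. , 125.4,  75.1]), (321.5978248425873, 56.81085670673535))
```

View pics/w5.png

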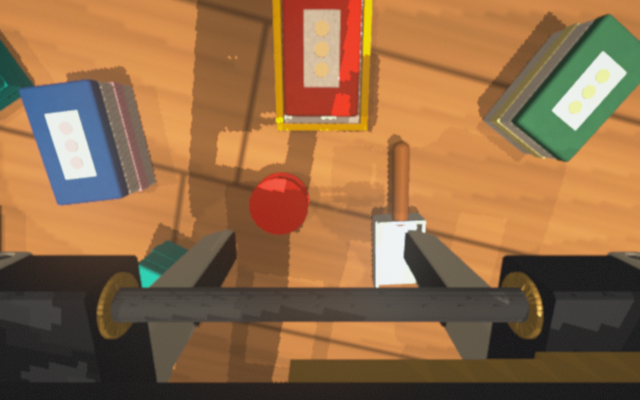

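The wrist picture shows the red tin inside the tray, lid near edge at row ~118 and tray lip at row ~130. The blue lid is whole at (75,143), the green one is mostly in view at (580,90).

Run:
```python
from h import *
c=pickle.load(open('pics/w5.pkl','rb'))
print(wrect(c,'blue',(15,70,130,215)))
m=mask(c['color'],'green',(505,5,640,170),80); print(rect(c,m,70,wT(c)),m.sum())
```

```text
(array([450.4, 330.5, 107.4,  63.1,  21.5]), array([453.6, 330.9,  71.4]), (70.86818066480589, 140.89177873636132))
(607.435546875, -105.42021179199219, 109.92112731933594, 67.71648406982422, -21.184043884277344) 6833
```

Emit:
apply_moves --commands '[[9.3,[-0.3,4.5,0],[0,0,1.5]],[9.3,[-0.3,4.5,0],[0,0,1.5]],[9.3,[-0.3,4.5,0],[0,0,1.5]],[9.3,[-0.3,4.5,0],[0,0,1.5]],[9.3,[-0.1,3.5,-1],[0,0,0.7]]]'

```text
time_s: 11.65
position: [453.5, 317.2, 204.4]
tool_rot: [[0.349, -0.937, 0.001], [-0.937, -0.349, 0.002], [-0.001, -0.002, -1.0]]
contact_force: [-0.0, -0.2, -0.8]
opening: 0.999
```

Emit:
apply_moves --commands '[[9.3,[0,0.8,-3],[0,0,0]],[9.3,[0,0,0],[0,0,0]],[9.3,[0,0,0],[0,0,0]]]'

```text
time_s: 11.95
position: [451.9, 330.3, 168.0]
tool_rot: [[0.355, -0.935, -0.005], [-0.935, -0.355, -0.001], [-0.001, 0.005, -1.0]]
contact_force: [0.2, 0.1, 0.1]
opening: 1.0
```

Emit:
apply_moves --commands '[[9.3,[-0.1,0,-3.5],[0,-0.2,0]],[9.3,[0,0,-3.5],[0,0,0]],[9.3,[0,0,-2.5],[0,0,0]],[9.3,[0,0,0],[0,0,0]]]'

```text
time_s: 12.35
position: [455.0, 328.0, 74.4]
tool_rot: [[0.351, -0.936, 0.003], [-0.936, -0.351, 0.0], [0.001, -0.003, -1.0]]
contact_force: [-0.3, -0.5, -0.9]
opening: 0.998
```

Emit:
apply_moves --commands '[[9.3,[0,0,0],[0,0,0]]]'

```text
time_s: 12.45
position: [455.9, 327.5, 75.7]
tool_rot: [[0.35, -0.937, 0.004], [-0.937, -0.35, 0.001], [0.001, -0.004, -1.0]]
contact_force: [-0.4, 0.8, 0.9]
opening: 0.997
```

Emit:
apply_moves --commands '[[9.3,[-0.6,0.3,-1.4],[0,0.2,0]],[9.3,[0,0,-1.2],[0,0,0]],[9.3,[0,0,0],[0,0,0]],[9.3,[0,0,0],[0,0,0]]]'

```text
time_s: 12.85
position: [452.9, 331.7, 52.9]
tool_rot: [[0.348, -0.937, 0.006], [-0.937, -0.348, 0.004], [-0.002, -0.007, -1.0]]
contact_force: [0.6, -0.1, -0.5]
opening: 1.002
```

Emit:
apply_moves --commands '[[9.3,[-0.3,-0.1,-0.4],[-0.2,0.4,0]],[9.3,[0,0,0],[0,0,0]],[9.3,[0,0,0],[0,0,0]]]'

```text
time_s: 13.15
position: [450.2, 331.2, 49.7]
tool_rot: [[0.349, -0.937, -0.0], [-0.937, -0.349, 0.001], [-0.001, -0.0, -1.0]]
contact_force: [0.3, 0.7, -0.1]
opening: 1.002
```

Run:
```python
from h import *
c=snap('wrist','w6.png'); print(c['st']['position'],c['st']['contact_force'],c['st']['tool_rot'].round(3))
```

```text
[450.15167693 331.1614123   49.71061273] [ 0.34650779  0.67405667 -0.10539669] [[ 0.349 -0.937 -0.   ]
 [-0.937 -0.349  0.001]
 [-0.001 -0.    -1.   ]]
```

View pics/w6.png

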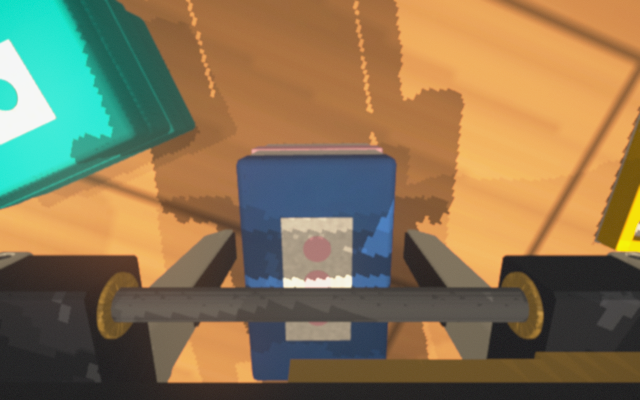

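The blue tin sits centred and square between the open fingers, lid edges at columns 238 to 395. I'll close on it.

Emit:
apply_moves --commands '[[6.0,[0,0,0],[0,0,0]],[6.0,[0,0,0],[0,0,0]],[6.0,[0,0,0],[0,0,0]],[6.0,[0,0,0],[0,0,0]],[6.0,[0,0,0],[0,0,0]]]' --force 35

```text
time_s: 13.7
position: [450.4, 331.4, 50.2]
tool_rot: [[0.349, -0.937, 0.001], [-0.937, -0.349, 0.002], [-0.002, -0.001, -1.0]]
contact_force: [0.5, 0.3, -1.0]
opening: 0.708
```

Emit:
apply_moves --commands '[[6.0,[0,0,1.5],[0,0,0]],[6.0,[0,0,1.5],[0,0,0]],[6.0,[0,0,1.0],[0,0,0]],[6.0,[0,0,0],[0,0,0]],[6.0,[0,0,0],[0,0,0]]]'

```text
time_s: 14.2
position: [450.2, 331.2, 94.3]
tool_rot: [[0.349, -0.937, 0.001], [-0.937, -0.349, 0.002], [-0.001, -0.001, -1.0]]
contact_force: [-0.3, -0.1, -2.3]
opening: 0.707
```

Emit:
apply_moves --commands '[[6.0,[0,0,0],[0,0,0]],[6.0,[0,0,0],[0,0,0]],[6.0,[0,0,0],[0,0,0]]]'

```text
time_s: 14.5
position: [449.8, 331.0, 93.6]
tool_rot: [[0.349, -0.937, -0.0], [-0.937, -0.349, 0.001], [-0.001, -0.0, -1.0]]
contact_force: [0.4, -0.6, -2.9]
opening: 0.71
```

Emit:
apply_moves --commands '[[6.0,[0,0,0],[0,0,0]]]'

```text
time_s: 14.6
position: [449.5, 330.8, 93.1]
tool_rot: [[0.349, -0.937, -0.001], [-0.937, -0.349, 0.001], [-0.001, 0.0, -1.0]]
contact_force: [-0.5, -0.6, -2.3]
opening: 0.707
```

Emit:
apply_moves --commands '[[6.0,[0,0,0],[0,0,0]]]'

```text
time_s: 14.7
position: [449.3, 330.6, 92.7]
tool_rot: [[0.349, -0.937, -0.001], [-0.937, -0.349, 0.001], [-0.001, 0.001, -1.0]]
contact_force: [0.2, 0.4, -2.5]
opening: 0.707
```

Emit:
apply_moves --commands '[[6.0,[0,0,0],[0,0,0]]]'

```text
time_s: 14.8
position: [449.2, 330.6, 92.4]
tool_rot: [[0.349, -0.937, -0.002], [-0.937, -0.349, 0.0], [-0.001, 0.002, -1.0]]
contact_force: [0.2, -0.5, -1.9]
opening: 0.708
```

Emit:
apply_moves --commands '[[6.0,[0,0,0],[0,0,0]]]'

```text
time_s: 14.9
position: [449.1, 330.5, 92.3]
tool_rot: [[0.349, -0.937, -0.002], [-0.937, -0.349, 0.0], [-0.001, 0.002, -1.0]]
contact_force: [0.8, -0.8, -1.8]
opening: 0.707
```

Run:
```python
from h import *
c=snap('wrist','w7.png'); print(c['st']['position'],c['st']['contact_force'],c['st']['moment'],held(c,'blue'))
```

```text
Traceback (most recent call last):
  File "h.py", line 45, in held
    rows=[(v,Q[0][ys==v].min(),Q[0][ys==v].max(),Q[1][ys==v].mean()) for v in range(175,285,15)]
             ~~~~~~~~~~~~~~~^^
ValueError: zero-size array to reduction operation minimum which has no identity
```

Blue is about 2.3 N, or 0.23 kg. That makes it the lightest, and green must be the middle one. I'll set blue back down.

Emit:
apply_moves --commands '[[6.0,[0,0,-1.5],[0,0,0]],[6.0,[0,0,-1.2],[0,0,0]],[6.0,[0,0,-0.6],[0,0,0]],[6.0,[0,0,0],[0,0,0]]]'

```text
time_s: 15.35
position: [448.4, 330.1, 55.4]
tool_rot: [[0.349, -0.937, -0.003], [-0.937, -0.349, -0.0], [-0.001, 0.003, -1.0]]
contact_force: [0.2, -0.1, -2.4]
opening: 0.708
```

Emit:
apply_moves --commands '[[6.0,[0,0,0],[0,0,0]]]'

```text
time_s: 15.45
position: [448.0, 329.9, 54.8]
tool_rot: [[0.349, -0.937, -0.004], [-0.937, -0.349, -0.001], [-0.0, 0.004, -1.0]]
contact_force: [0.1, -0.1, -1.6]
opening: 0.706
```

Emit:
apply_moves --commands '[[6.0,[0,0,-0.2],[0,-0.2,0]],[6.0,[0,0,-0.2],[0,0,0]],[6.0,[0,0,0],[0,0,0]]]'

```text
time_s: 15.75
position: [448.4, 330.1, 51.0]
tool_rot: [[0.349, -0.937, 0.001], [-0.937, -0.349, -0.001], [0.001, -0.0, -1.0]]
contact_force: [0.3, 0.1, -2.5]
opening: 0.705
```

Emit:
apply_moves --commands '[[6.0,[0,0,-0.1],[0,0,0]],[6.0,[0,0,0],[0,0,0]]]'

```text
time_s: 15.95
position: [448.8, 330.4, 50.5]
tool_rot: [[0.349, -0.937, 0.001], [-0.937, -0.349, -0.0], [0.001, -0.001, -1.0]]
contact_force: [0.3, 0.7, -2.0]
opening: 0.71
```

Emit:
apply_moves --commands '[[6.0,[0,0,-0.1],[0,0,0]],[7.0,[0,0,0],[0,0,0]],[7.4,[0,0,0],[0,0,0]],[9.3,[0,0,0],[0,0,0]],[9.3,[0,0,0],[0,0,0]]]'

```text
time_s: 16.45
position: [450.3, 331.2, 51.5]
tool_rot: [[0.349, -0.937, 0.005], [-0.937, -0.349, 0.002], [-0.0, -0.005, -1.0]]
contact_force: [0.1, 0.4, -0.0]
opening: 0.919
```

Emit:
apply_moves --commands '[[9.3,[0,0,2],[0,0,0]],[9.3,[0,0,4],[0,0,0]],[9.3,[0,0,4],[0,0,0]],[9.3,[0,0,4],[0,0,0]],[9.3,[0.4,-4,3],[0,0,-4]]]'

```text
time_s: 16.95
position: [448.6, 291.1, 219.7]
tool_rot: [[0.286, -0.958, -0.007], [-0.958, -0.286, -0.003], [0.001, 0.007, -1.0]]
contact_force: [1.7, -0.7, 1.2]
opening: 1.0
```

Emit:
apply_moves --commands '[[9.3,[1.4,-4.4,0],[0,-0.2,-4]],[9.3,[1.4,-4.4,0],[0,0,-4]],[9.3,[1.4,-4.4,0],[0,0,-4]],[9.3,[1.4,-4.4,0],[0,0,-4]],[9.3,[1.4,-4.4,0],[0,0,-4]]]'

```text
time_s: 17.45
position: [522.4, 67.0, 229.3]
tool_rot: [[-0.067, -0.998, 0.012], [-0.998, 0.067, 0.0], [-0.001, -0.012, -1.0]]
contact_force: [0.9, 0.0, 0.2]
opening: 0.999
```

Emit:
apply_moves --commands '[[9.3,[1.4,-4.4,0],[0,0,-4]],[9.3,[1.4,-4.4,0],[0,0,-4]],[9.3,[1.4,-4.0,0],[0,0,-4]],[9.3,[0.8,-2,0],[0,0,-4]],[9.3,[0,0,0],[0,0,0]]]'

```text
time_s: 17.95
position: [574.2, -93.8, 230.0]
tool_rot: [[-0.358, -0.934, 0.014], [-0.934, 0.358, -0.005], [-0.0, -0.015, -1.0]]
contact_force: [0.0, 0.2, 0.7]
opening: 0.998
```

Emit:
apply_moves --commands '[[9.3,[0,0,0],[0,0,0]],[9.3,[0,0,0],[0,0,0]]]'

```text
time_s: 18.15
position: [573.8, -93.2, 229.6]
tool_rot: [[-0.357, -0.934, 0.014], [-0.934, 0.357, -0.004], [-0.001, -0.014, -1.0]]
contact_force: [1.1, -0.1, -0.4]
opening: 0.998
```

Run:
```python
from h import *
c=snap('wrist','w8.png'); print(c['st']['position'],c['st']['contact_force'],c['st']['tool_rot'].round(3))
```

```text
[573.81225495 -93.2473531  229.6085121 ] [ 1.13565288 -0.06849744 -0.41933556] [[-0.357 -0.934  0.014]
 [-0.934  0.357 -0.004]
 [-0.001 -0.014 -1.   ]]
```

View pics/w8.png

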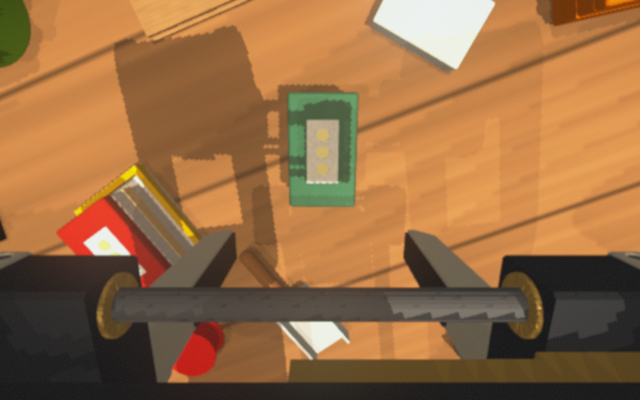

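The green lid is whole at (323,150), square to the jaws. The ribbon and scoop are well away to the lower left.

Run:
```python
from h import *
c=pickle.load(open('pics/w8.pkl','rb'))
r=wrect(c,'green',(275,80,370,215),70,60);print(r)
s=pickle.load(open('pics/w5.pkl','rb'));m=mask(s['color'],'green',(505,5,640,170),80)
print(tri(ray(c,r[2],wT(c)),ray(s,cen(m),wT(s))))
```

```text
(array([573.9, -94.9,  61.2,  17.7,  61.5]), array([576.8, -93.2,  70.8]), (318.378725083876, 187.38188277087033))
(array([592.44514987, -90.13937513,  98.21597417]), np.float64(22.647416753451456))
```

```bash
python3 - <<'E'
from h import *
c=pickle.load(open('pics/w8.pkl','rb'))
hsv=cv2.cvtColor(c['color'],cv2.COLOR_RGB2HSV); print(hsv[100,320],hsv[200,320],hsv[130,350],hsv[110,320])
HUE['green']=[(55,98)]
r=wrect(c,'green',(280,85,365,215),70,50,25);print(r)
s=pickle.load(open('pics/w5.pkl','rb'));m=mask(s['color'],'green',(505,5,640,170),80)
print(tri(ray(c,r[2],wT(c)),ray(s,cen(m),wT(s))))
E
sed -i "s/'green':\[(60,85)\]/'green':[(55,98)]/" h.py
```

```text
[ 57  84 139] [ 57  85 138] [ 54  83 114] [49 80 93]
(array([ 608.4, -109.1,  105.1,   62.3,  -21.4]), array([ 611.2, -110.2,   71.4]), (322.11396330232446, 148.2115129048052))
(array([ 610.69134798, -109.84672258,   62.43363662]), np.float64(0.6283681712646694))
```

Emit:
apply_moves --commands '[[9.3,[1.6,-0.7,-2],[0,0.4,-0.5]],[9.3,[1.6,-0.7,-4],[0,0.4,0]],[9.3,[0,0,-4],[0,0,0]],[9.3,[0,0,-2],[0,0,0]],[9.3,[0,0,0],[0,0,0]]]'

```text
time_s: 18.7
position: [607.7, -100.2, 109.6]
tool_rot: [[-0.353, -0.936, 0.006], [-0.936, 0.353, -0.005], [0.002, -0.007, -1.0]]
contact_force: [0.3, 1.1, 0.5]
opening: 0.998
```

Emit:
apply_moves --commands '[[9.3,[0,0,0],[0,0,0]]]'

```text
time_s: 18.8
position: [607.5, -99.0, 110.0]
tool_rot: [[-0.351, -0.936, 0.005], [-0.936, 0.351, -0.005], [0.002, -0.007, -1.0]]
contact_force: [0.5, 1.3, 1.2]
opening: 0.997
```

Emit:
apply_moves --commands '[[9.3,[0,-0.9,-2],[0.3,0.3,-0.8]],[9.3,[0,0,-2.0],[0,0,0]],[9.3,[0,0,-1.4],[0,0,0]],[9.3,[0,0,0],[0,0,0]],[9.3,[0,0,0],[0,0,0]]]'

```text
time_s: 19.3
position: [611.0, -109.3, 58.6]
tool_rot: [[-0.364, -0.931, 0.009], [-0.931, 0.364, -0.001], [-0.002, -0.008, -1.0]]
contact_force: [0.3, 0.0, 0.4]
opening: 0.998
```

Emit:
apply_moves --commands '[[9.3,[0,0,0],[0,0,0]]]'

```text
time_s: 19.4
position: [611.3, -109.6, 59.1]
tool_rot: [[-0.364, -0.931, 0.009], [-0.931, 0.364, -0.002], [-0.002, -0.009, -1.0]]
contact_force: [-0.5, 0.4, 0.3]
opening: 1.003
```

Emit:
apply_moves --commands '[[9.3,[-0.4,0.1,-0.9],[0,0.5,0]],[9.3,[0,0,0],[0,0,0]],[9.3,[0,0,0],[0,0,0]]]'

```text
time_s: 19.7
position: [608.4, -108.9, 51.6]
tool_rot: [[-0.364, -0.931, 0.003], [-0.931, 0.364, -0.002], [0.001, -0.004, -1.0]]
contact_force: [0.2, 0.2, -0.3]
opening: 0.998
```

Run:
```python
from h import *
c=snap('wrist','w9.png'); print(c['st']['position'],c['st']['contact_force'],c['st']['tool_rot'].round(3))
```

```text
[ 608.38774881 -108.92079552   51.58130194] [ 0.15424367  0.20407207 -0.25172301] [[-0.364 -0.931  0.003]
 [-0.931  0.364 -0.002]
 [ 0.001 -0.004 -1.   ]]
```

View pics/w9.png

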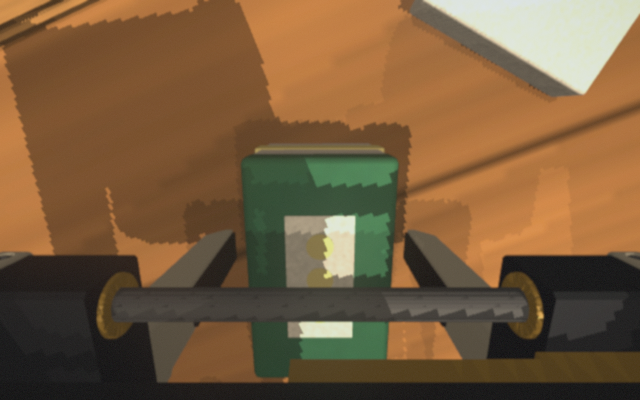

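The green tin is centred and square between the fingers, far lid edge at row ~157. I'll grip and lift it.

Emit:
apply_moves --commands '[[6.0,[0,0,-0.1],[0,0.2,0]],[6.0,[0,0,0],[0,0,0]],[6.0,[0,0,0],[0,0,0]],[6.0,[0,0,0],[0,0,0]],[6.0,[0,0,0],[0,0,0]]]' --force 35

```text
time_s: 20.25
position: [608.5, -108.9, 50.8]
tool_rot: [[-0.364, -0.931, -0.001], [-0.931, 0.364, -0.002], [0.003, -0.0, -1.0]]
contact_force: [0.1, -0.6, -0.6]
opening: 0.705
```

Emit:
apply_moves --commands '[[6.0,[0,0,1.5],[0,0,0]],[6.0,[0,0,2.5],[0,0,0]],[6.0,[0,0,2.0],[0,0,0]],[6.0,[0,0,0],[0,0,0]],[6.0,[0,0,0],[0,0,0]]]'

```text
time_s: 20.75
position: [605.1, -108.0, 111.4]
tool_rot: [[-0.364, -0.931, -0.008], [-0.931, 0.364, -0.001], [0.003, 0.007, -1.0]]
contact_force: [0.1, -0.1, -4.2]
opening: 0.705
```

Emit:
apply_moves --commands '[[6.0,[0,0,0],[0,0,0]],[6.0,[0,0,0],[0,0,0]]]'

```text
time_s: 20.95
position: [604.2, -107.7, 109.7]
tool_rot: [[-0.364, -0.931, -0.01], [-0.931, 0.364, 0.0], [0.003, 0.009, -1.0]]
contact_force: [-0.8, 0.3, -4.8]
opening: 0.708
```

Emit:
apply_moves --commands '[[6.0,[0,0,0],[0,0,0]]]'

```text
time_s: 21.05
position: [603.5, -107.5, 108.5]
tool_rot: [[-0.364, -0.931, -0.011], [-0.931, 0.364, 0.0], [0.004, 0.011, -1.0]]
contact_force: [0.2, 1.2, -4.1]
opening: 0.708
```

```bash
sed -i "s/m=mask(c\['color'\],col,(200,90,450,285))/m=mask(c['color'],col,(235,140,405,285),50,25)/" h.py
python3 - <<'E'
from h import *
c=snap('wrist','w10.png'); print(c['st']['position'],c['st']['contact_force'],c['st']['moment']);print(held(c,'green'))
E
```

```text
[ 603.51019332 -107.54547215  108.54573398] [ 0.18820407  1.15862904 -4.12694492] [ 0.01375651 -0.04348915 -0.03270361]Traceback (most recent call last):
  File "<stdin>", line 2, in <module>
  File "h.py", line 45, in held
    rows=[(v,Q[0][ys==v].min(),Q[0][ys==v].max(),Q[1][ys==v].mean()) for v in range(175,285,15)]
             ~~~~~~~~~~~~~~~^^
    return umr_minimum(a, axis, None, out, keepdims, initial, where)
ValueError: zero-size array to reduction operation minimum which has no identity
```

View pics/w10.png

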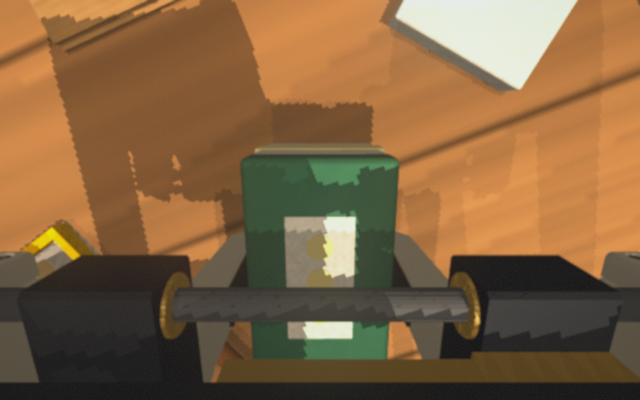

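Green is about 4.3 N, or 0.44 kg, so the order is red > green > blue. The picture shows it held square, far lid edge at row ~157.

```bash
cat >> h.py <<'E'
def held2(c,col,box=(225,130,415,280)):
    hsv=cv2.cvtColor(c['color'],cv2.COLOR_RGB2HSV); x0,y0,x1,y1=box; m=np.zeros((400,640),np.uint8)
    for a,b in HUE[col]: m|=cv2.inRange(hsv,(a,50,25),(b,255,255))
    k=np.zeros_like(m);k[y0:y1,x0:x1]=1; m=m*k
    m=cv2.morphologyEx(m,cv2.MORPH_OPEN,np.ones((5,5)))
    T=c['tool_from_camera']; o=T[:3,3]
    def pl(u,v,z): d=T[:3,:3]@np.linalg.inv(c['mtx'])@[u,v,1.]; return o+d*(z-o[2])/d[2]
    ys,xs=np.nonzero(m); Z=c['z_map'][ys,xs]; D=T[:3,:3]@np.linalg.inv(c['mtx'])@np.stack([xs,ys,np.ones_like(xs)]).astype(float)
    zl=np.median((o[:,None]+D*Z)[2])
    top=[np.nonzero(m[:,u])[0].min() for u in range(270,375,8)]
    far=np.median([pl(u,v,zl)[1] for u,v in zip(range(270,375,8),top)])
    S=[(pl(np.nonzero(m[v])[0].min(),v,zl)[0],pl(np.nonzero(m[v])[0].max(),v,zl)[0]) for v in range(180,280,10) if m[v].any()]
    S=np.median(np.array(S),0); return dict(lidz=zl.round(1),far=far.round(1),sides=S.round(1))
E
python3 - <<'E'
from h import *
for n,k in (('w2','red'),('w10','green'),('w7','blue')):
    c=pickle.load(open(f'pics/{n}.pkl','rb'));print(k,held2(c,k))
E
```

```text
red {'lidz': np.float64(-18.6), 'far': np.float64(-53.0), 'sides': array([-31.5,  32.1])}
green {'lidz': np.float64(-19.8), 'far': np.float64(-54.1), 'sides': array([-29.4,  28.3])}
blue {'lidz': np.float64(-20.4), 'far': np.float64(-54.4), 'sides': array([-30.7,  32.3])}
```

Emit:
apply_moves --commands '[[6.0,[0,0,3],[0,-0.6,0]],[6.0,[-0.5,0.5,3.5],[0,0,3]],[6.0,[-2,2.5,2.5],[0,0,4]],[6.0,[-2.5,3.2,1.5],[0,0,4]],[6.0,[-2.5,3.5,0],[0,0,4]]]'

```text
time_s: 21.6
position: [525.0, -11.5, 211.6]
tool_rot: [[-0.109, -0.994, -0.008], [-0.994, 0.109, -0.002], [0.002, 0.008, -1.0]]
contact_force: [0.8, 0.9, -3.2]
opening: 0.707
```

Emit:
apply_moves --commands '[[6.0,[-2.5,3.5,0],[0,0,4]],[6.0,[-2.0,3.0,0],[0,0,4]],[6.0,[-1.2,2.0,0],[0,0,4]],[6.0,[-0.6,1,0],[0,0,4]],[6.0,[0,0,0],[0,0,0]]]'

```text
time_s: 22.1
position: [455.7, 90.6, 211.2]
tool_rot: [[0.187, -0.982, -0.008], [-0.982, -0.187, -0.002], [0.0, 0.008, -1.0]]
contact_force: [-0.5, -0.8, -4.9]
opening: 0.705
```

Emit:
apply_moves --commands '[[6.0,[0,0,0],[0,0,0]]]'

```text
time_s: 22.2
position: [455.7, 90.6, 211.0]
tool_rot: [[0.186, -0.983, -0.008], [-0.983, -0.186, -0.002], [0.001, 0.008, -1.0]]
contact_force: [-0.4, -0.1, -4.5]
opening: 0.709
```

Yaw is -79.3, so a further +3.3° is needed, plus a small tilt correction.

Emit:
apply_moves --commands '[[6.0,[0,0,0.5],[0,-0.4,3.3]],[6.0,[0,0,0],[0,0,0]],[6.0,[0,0,0],[0,0,0]],[6.0,[0,0,0],[0,0,0]]]'

```text
time_s: 22.6
position: [456.6, 88.2, 215.0]
tool_rot: [[0.233, -0.972, -0.002], [-0.972, -0.233, -0.003], [0.003, 0.003, -1.0]]
contact_force: [-0.1, 0.4, -5.4]
opening: 0.709
```

Run:
```python
from h import *
c=snap('wrist','w11.png'); print(c['st']['position'],c['st']['contact_force'],c['st']['tool_rot'].round(3)); print(held2(c,'green'))
c=snap('top','t11.png')
```

```text
[456.63059363  88.16767436 215.03849407] [-0.0695752   0.38576857 -5.42123069] [[ 0.233 -0.972 -0.002]
 [-0.972 -0.233 -0.003]
 [ 0.003  0.003 -1.   ]]
{'lidz': np.float64(-19.9), 'far': np.float64(-52.0), 'sides': array([-26.6,  31.8])}
```

View pics/w11.png

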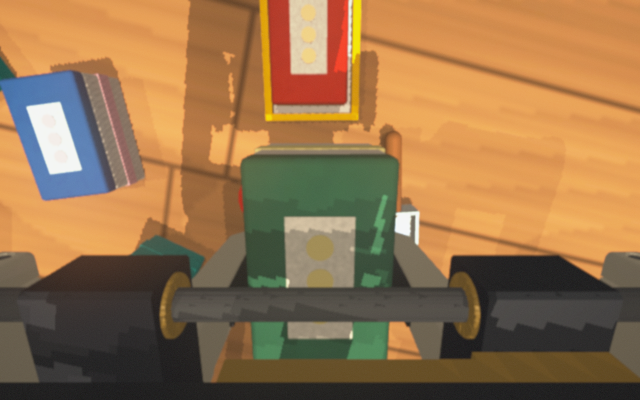

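View pics/t11.png

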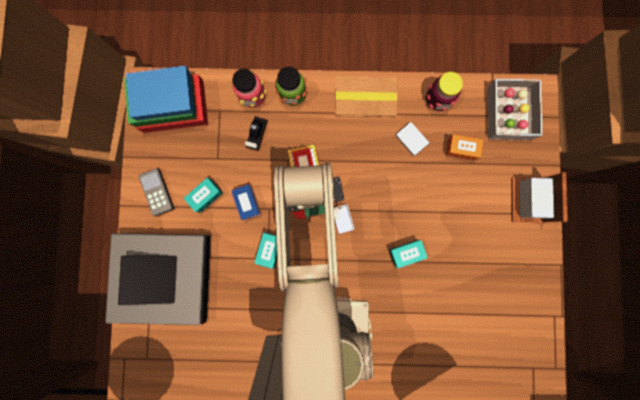

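The wrist picture shows the red lid's near edge at row ~103, columns 271 to 348, and the held green tin square below it. In the top picture the arm hides the tray's near half.

```bash
cat >> h.py <<'E'
def edges(c,col,box,z,yaw,urange,vrange,smin=110,vmin=40,inset=1.3):
    m=mask(c['color'],col,box,smin,vmin); T=wT(c)
    N=np.array([onplane(c,(u,np.nonzero(m[:,u])[0].max()+.5),z,T)[:2] for u in urange],np.float32)
    L=np.array([onplane(c,(np.nonzero(m[v])[0].min()-.5,v),z,T)[:2] for v in vrange],np.float32)
    R=np.array([onplane(c,(np.nonzero(m[v])[0].max()+.5,v),z,T)[:2] for v in vrange],np.float32)
    ang=[]
    for P in (L,R,N):
        vx,vy,x,y=cv2.fitLine(P,cv2.DIST_HUBER,0,.01,.01).ravel(); ang.append(round(float(np.degrees(np.arctan2(vy,vx))%180),1))
    a=np.radians(yaw);u=np.array([np.cos(a),np.sin(a)]);n=np.array([-u[1],u[0]])
    nu=np.median(N@u); l,r=np.median(L@n),np.median(R@n)
    return dict(ang=ang,near=nu,l=l,r=r,w=l-r,center=(u*(nu-inset+55)+n*(l+r)/2).round(1))
E
python3 - <<'E'
from h import *
c=pickle.load(open('pics/w11.pkl','rb')); print(edges(c,'red',(262,0,360,112),74,14,range(285,338,4),range(5,92,5)))
c=pickle.load(open('pics/w5.pkl','rb')); print(edges(c,'red',(272,0,368,125),74,14,range(292,350,4),range(5,105,5)))
c=pickle.load(open('pics/w11.pkl','rb')); print('tray',edges(c,'yellow',(255,0,365,125),16,14,range(280,350,4),range(5,112,5),150,40,0))
E
```

```text
{'ang': [13.7, 13.8, 103.5], 'near': np.float64(542.881956505691), 'l': np.float64(13.717838822893171), 'r': np.float64(-50.056402639202496), 'w': np.float64(63.77424146209567), 'center': array([583.3, 126.7])}
{'ang': [13.9, 13.1, 103.3], 'near': np.float64(542.9276719998307), 'l': np.float64(14.156644849470986), 'r': np.float64(-50.50643756659195), 'w': np.float64(64.66308241606293), 'center': array([583.3, 126.7])}
tray {'ang': [13.9, 13.9, 103.5], 'near': np.float64(525.8715822828898), 'l': np.float64(31.306808812544148), 'r': np.float64(-68.21483226082826), 'w': np.float64(99.52164107337241), 'center': array([568.1, 122.6])}
```

Emit:
apply_moves --commands '[[6.0,[2.0,0.7,0],[0.1,-0.1,0.3]],[6.0,[3.5,1.1,0],[0,0,0]],[6.0,[3.5,1.1,0],[0,0,0]],[6.0,[2.2,0.7,-0.5],[0,0,0]],[6.0,[0.8,0.3,-1],[0,0,0]]]'

```text
time_s: 23.2
position: [581.2, 127.7, 200.2]
tool_rot: [[0.234, -0.972, 0.002], [-0.972, -0.234, -0.001], [0.002, -0.001, -1.0]]
contact_force: [-0.7, -0.9, -5.7]
opening: 0.708
```

Emit:
apply_moves --commands '[[6.0,[0,0,-1],[0,0,0]],[6.0,[0,0,0],[0,0,0]],[6.0,[0,0,0],[0,0,0]]]'

```text
time_s: 23.5
position: [580.2, 127.4, 186.4]
tool_rot: [[0.233, -0.973, -0.004], [-0.973, -0.233, -0.002], [0.001, 0.004, -1.0]]
contact_force: [-0.5, 0.5, -3.4]
opening: 0.71
```

Emit:
apply_moves --commands '[[6.0,[0.3,0,-1.5],[0,-0.2,0.3]],[6.0,[0,0,-1.5],[0,0,0]],[6.0,[0,0,-1],[0,0,0]],[6.0,[0,0,0],[0,0,0]],[6.0,[0,0,0],[0,0,0]]]'

```text
time_s: 24.0
position: [581.7, 126.7, 143.1]
tool_rot: [[0.238, -0.971, -0.0], [-0.971, -0.238, -0.002], [0.002, 0.001, -1.0]]
contact_force: [0.1, 0.2, -4.4]
opening: 0.709
```

Emit:
apply_moves --commands '[[6.0,[0,0,0],[0,0,0]]]'

```text
time_s: 24.1
position: [581.6, 126.7, 143.1]
tool_rot: [[0.238, -0.971, -0.0], [-0.971, -0.238, -0.002], [0.002, 0.001, -1.0]]
contact_force: [0.1, 0.2, -4.7]
opening: 0.708
```

Emit:
apply_moves --commands '[[6.0,[0.2,0,-0.8],[0.1,0,0]],[6.0,[0,0,-0.4],[0,0,0]],[6.0,[0,0,0],[0,0,0]],[6.0,[0,0,0],[0,0,0]]]'

```text
time_s: 24.5
position: [584.7, 126.8, 131.5]
tool_rot: [[0.238, -0.971, 0.002], [-0.971, -0.238, -0.0], [0.001, -0.002, -1.0]]
contact_force: [0.3, -0.1, -4.4]
opening: 0.707
```

Run:
```python
from h import *
c=snap('scene','s12.png'); print(c['st']['position'],c['st']['contact_force'],c['st']['tool_rot'].round(3)); 
i=c['color'][110:240,300:440]; cv2.imwrite('pics/s12c.png',cv2.cvtColor(cv2.resize(i,None,fx=4.5,fy=4.5,interpolation=cv2.INTER_CUBIC),cv2.COLOR_RGB2BGR))
```

```text
[584.72222753 126.83250951 131.46516663] [ 0.2685252  -0.09053912 -4.40276525] [[ 0.238 -0.971  0.002]
 [-0.971 -0.238 -0.   ]
 [ 0.001 -0.002 -1.   ]]
```

View pics/s12c.png

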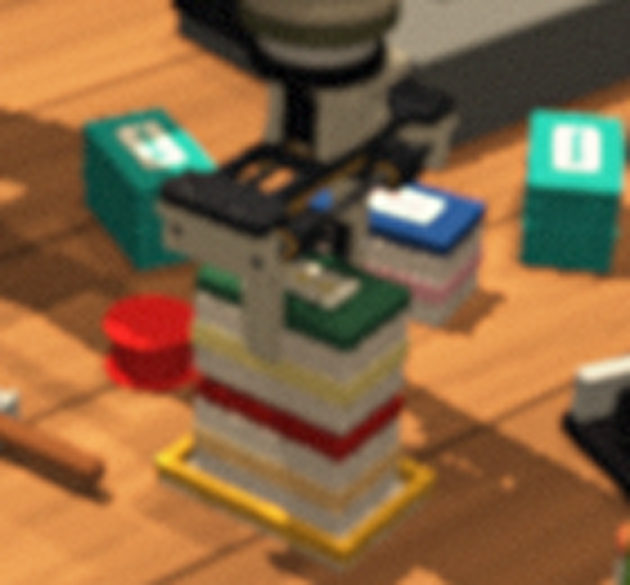

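The close-up shows green directly above red, with vertical edges in line at columns ~197, ~340 and ~405. I'll lower it.

Emit:
apply_moves --commands '[[6.0,[-0.1,0,-0.3],[0,0.1,0]],[6.0,[0,0,-0.2],[0,0,0]],[6.0,[0,0,0],[0,0,0]]]'

```text
time_s: 24.85
position: [583.9, 126.9, 126.6]
tool_rot: [[0.238, -0.971, 0.001], [-0.971, -0.238, -0.0], [0.0, -0.001, -1.0]]
contact_force: [-0.2, 0.1, -4.7]
opening: 0.708
```

Emit:
apply_moves --commands '[[6.0,[0,0,-0.1],[0,0,0]],[6.0,[0,0,0],[0,0,0]]]'

```text
time_s: 25.05
position: [583.8, 126.9, 125.4]
tool_rot: [[0.238, -0.971, 0.001], [-0.971, -0.238, -0.0], [0.0, -0.001, -1.0]]
contact_force: [-0.9, -0.1, -4.5]
opening: 0.709
```

Emit:
apply_moves --commands '[[6.0,[0,0,-0.1],[0,0,0]],[6.0,[0,0,0],[0,0,0]]]'

```text
time_s: 25.25
position: [584.2, 127.0, 124.9]
tool_rot: [[0.238, -0.971, 0.002], [-0.971, -0.238, -0.0], [0.0, -0.002, -1.0]]
contact_force: [0.2, 0.0, -3.5]
opening: 0.711
```

Emit:
apply_moves --commands '[[6.8,[0,0,0],[0,0,0]],[7.2,[0,0,0],[0,0,0]],[8.0,[0,0,0],[0,0,0]],[8.8,[0,0,0],[0,0,0]],[8.8,[0,0,0],[0,0,0]]]'

```text
time_s: 25.75
position: [586.4, 127.2, 127.8]
tool_rot: [[0.238, -0.971, 0.007], [-0.971, -0.238, 0.001], [0.001, -0.007, -1.0]]
contact_force: [0.0, -0.3, 0.0]
opening: 0.933
```

Emit:
apply_moves --commands '[[8.8,[0,0,1.5],[0,0,0]],[8.8,[0,0,3],[0,0,0]],[9.3,[0,0,4],[0,0,0]],[9.3,[0,0,3],[0,0,0]],[9.3,[-2.5,0,2],[0,0,0]]]'

```text
time_s: 26.25
position: [558.8, 126.5, 266.6]
tool_rot: [[0.237, -0.972, 0.0], [-0.972, -0.237, -0.0], [0.0, -0.0, -1.0]]
contact_force: [0.2, 0.2, 0.0]
opening: 0.998
```

Emit:
apply_moves --commands '[[9.3,[-4,-0.8,0.5],[0,0,0]],[9.3,[-4,-1,0.5],[0,0,0]],[9.3,[-3,-1,0.5],[0,0,0]],[9.3,[-1,-0.5,0.3],[0,0,0]],[9.3,[0,0,0],[0,0,0]]]'

```text
time_s: 26.75
position: [436.0, 93.2, 297.9]
tool_rot: [[0.238, -0.971, 0.017], [-0.971, -0.238, 0.002], [0.002, -0.017, -1.0]]
contact_force: [0.3, -0.0, 0.0]
opening: 1.0
```

Emit:
apply_moves --commands '[[9.3,[0,0,0],[0,0,0]]]'

```text
time_s: 26.85
position: [436.4, 93.3, 299.1]
tool_rot: [[0.238, -0.971, 0.019], [-0.971, -0.238, 0.002], [0.003, -0.019, -1.0]]
contact_force: [-0.3, 0.2, -0.7]
opening: 1.0
```

Run:
```python
from h import *
c=snap('wrist','w13.png'); print(c['st']['position'],c['st']['contact_force'],c['st']['tool_rot'].round(3))
```

```text
[436.37155013  93.32428032 299.10302689] [-0.26413051  0.16021033 -0.6895398 ] [[ 0.238 -0.971  0.019]
 [-0.971 -0.238  0.002]
 [ 0.003 -0.019 -1.   ]]
```

View pics/w13.png

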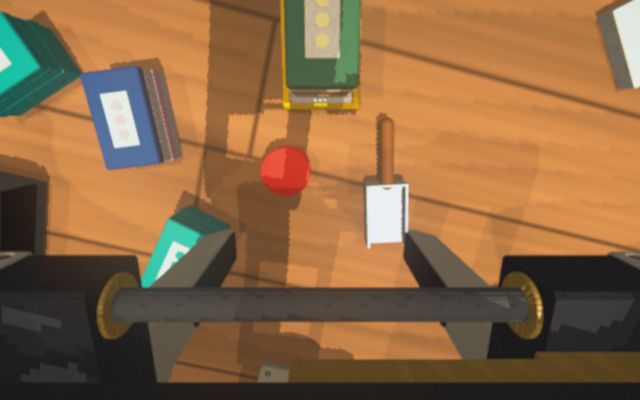

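Green is stacked on red, lid near edge at row ~88, columns 285 to 360. The blue lid is whole at (122,118).

Run:
```python
from h import *
c=pickle.load(open('pics/w13.pkl','rb'))
print(edges(c,'green',(275,0,370,97),144,14,range(296,350,4),range(5,80,5),60,25))
print(wrect(c,'blue',(75,60,170,175)))
```

```text
Traceback (most recent call last):
  File "h.py", line 64, in edges
    N=np.array([onplane(c,(u,np.nonzero(m[:,u])[0].max()+.5),z,T)[:2] for u in urange],np.float32)
                             ~~~~~~~~~~~~~~~~~~~~~~~~~^^
ValueError: zero-size array to reduction operation maximum which has no identity
```

Run:
```python
from h import *
c=pickle.load(open('pics/w13.pkl','rb'))
HUE['green']=[(45,98)]
m=mask(c['color'],'green',(275,0,370,97),50,25); print(m.sum(),hull(m).min(0),hull(m).max(0), cv2.cvtColor(c['color'],cv2.COLOR_RGB2HSV)[75,[300,325,350]])
print(edges(c,'green',(275,0,370,97),144,14,range(296,350,4),range(20,80,5),50,25))
print(wrect(c,'blue',(75,60,170,175)))
```

```text
4024 [285.   0.] [359.  85.] [[ 52  87  97]
 [ 51  78  98]
 [ 51  80 108]]
{'ang': [13.8, 13.8, 103.8], 'near': np.float64(543.776138577869), 'l': np.float64(12.641675167891826), 'r': np.float64(-50.4551636145204), 'w': np.float64(63.09683878241223), 'center': array([584.3, 126.2])}
(array([448.8, 328.9, 106.4,  61.8,  21.8]), array([451.4, 329.2,  71.4]), (119.83249149912514, 116.8402825921891))
```

Emit:
apply_moves --commands '[[9.3,[0.2,4.5,-0.5],[0,0.5,1.5]],[9.3,[0.2,4.5,-1.5],[0,0.4,1.5]],[9.3,[0.2,4.5,-1.5],[0,0,1.5]],[9.3,[0.2,4.5,-1.5],[0,0,1.5]],[9.3,[0.2,4.0,-2],[0,0,0.3]]]'

```text
time_s: 27.4
position: [452.0, 318.2, 229.9]
tool_rot: [[0.337, -0.942, 0.01], [-0.942, -0.337, 0.003], [0.0, -0.011, -1.0]]
contact_force: [1.1, -0.7, 0.6]
opening: 1.001
```

Emit:
apply_moves --commands '[[9.3,[0.2,1.0,-3],[0,0,0]],[9.3,[0,0,-2.5],[0,0,0]],[9.3,[0,0,0],[0,0,0]],[9.3,[0,0,0],[0,0,0]]]'

```text
time_s: 27.8
position: [451.9, 335.3, 166.5]
tool_rot: [[0.344, -0.939, 0.001], [-0.939, -0.344, -0.0], [0.001, -0.001, -1.0]]
contact_force: [-0.3, -0.1, 1.1]
opening: 1.0
```

Emit:
apply_moves --commands '[[9.3,[-0.3,-0.4,-3],[0,0,0.4]],[9.3,[0,0,-3.5],[0,0,0]],[9.3,[0,0,-2.2],[0,0,0]],[9.3,[0,0,0],[0,0,0]],[9.3,[0,0,0],[0,0,0]]]'

```text
time_s: 28.3
position: [455.2, 332.7, 86.4]
tool_rot: [[0.348, -0.937, 0.011], [-0.938, -0.348, 0.006], [-0.001, -0.013, -1.0]]
contact_force: [-0.3, 0.5, -0.1]
opening: 1.0
```

Emit:
apply_moves --commands '[[9.3,[0,0,0],[0,0,0]]]'

```text
time_s: 28.4
position: [456.2, 333.0, 88.4]
tool_rot: [[0.347, -0.938, 0.013], [-0.938, -0.347, 0.007], [-0.002, -0.015, -1.0]]
contact_force: [0.9, -0.1, 0.6]
opening: 0.999
```

Emit:
apply_moves --commands '[[9.3,[-0.7,-0.2,-1.5],[-0.4,0.7,0]],[9.3,[0,0,-1.5],[0,0,0]],[9.3,[0,0,-0.7],[0,0,0]],[9.3,[0,0,0],[0,0,0]],[9.3,[0,0,0],[0,0,0]]]'

```text
time_s: 28.9
position: [450.8, 332.0, 52.2]
tool_rot: [[0.347, -0.938, 0.005], [-0.938, -0.347, 0.002], [-0.0, -0.005, -1.0]]
contact_force: [1.0, -0.9, -0.3]
opening: 1.0
```

Emit:
apply_moves --commands '[[9.3,[-0.2,-0.1,-0.2],[-0.1,0.3,0]],[9.3,[0,0,0],[0,0,0]],[9.3,[0,0,0],[0,0,0]]]'

```text
time_s: 29.2
position: [448.8, 331.1, 50.3]
tool_rot: [[0.347, -0.938, -0.0], [-0.938, -0.347, 0.0], [-0.0, 0.0, -1.0]]
contact_force: [0.9, -0.5, 0.4]
opening: 1.0
```

Emit:
apply_moves --commands '[[6.0,[0,0,0],[0,0,0]],[6.0,[0,0,0],[0,0,0]],[6.0,[0,0,0],[0,0,0]],[6.0,[0,0,0],[0,0,0]],[6.0,[0,0,0],[0,0,0]]]' --force 30

```text
time_s: 29.7
position: [449.4, 331.3, 51.2]
tool_rot: [[0.347, -0.938, 0.001], [-0.938, -0.347, 0.001], [-0.001, -0.001, -1.0]]
contact_force: [0.3, -0.8, -1.6]
opening: 0.707
```

Emit:
apply_moves --commands '[[6.0,[0,0,1.5],[0,0,0]],[6.0,[0,0,2.5],[0,0,0]],[6.0,[0,0,3.5],[0,0,0]],[6.0,[0,0,3.5],[0,0,0]],[6.0,[0,0,3.5],[0,0,0]]]'

```text
time_s: 30.2
position: [443.2, 327.6, 195.9]
tool_rot: [[0.347, -0.938, -0.013], [-0.938, -0.347, -0.007], [0.002, 0.014, -1.0]]
contact_force: [1.1, 1.1, -3.1]
opening: 0.71
```

Emit:
apply_moves --commands '[[6.0,[0.3,-1,3],[0.4,-0.7,-1]],[6.0,[0,-3,3],[0,0,-1.5]],[6.0,[0,-4,2],[0,0,-1.5]],[6.0,[0,-4,1],[0,0,-1.5]],[6.0,[0,-4,0],[0,0,-0.8]]]'

```text
time_s: 30.7
position: [446.0, 167.7, 301.8]
tool_rot: [[0.246, -0.969, 0.013], [-0.969, -0.246, 0.006], [-0.003, -0.014, -1.0]]
contact_force: [0.6, -0.5, -2.0]
opening: 0.706
```

Emit:
apply_moves --commands '[[6.0,[0,-4,0],[0,0,0]],[6.0,[0,-2.5,0],[0,0,0]],[6.0,[0,-1,0],[0,0,0]],[6.0,[0,0,0],[0,0,0]],[6.0,[0,0,0],[0,0,0]]]'

```text
time_s: 31.2
position: [444.9, 86.4, 307.4]
tool_rot: [[0.24, -0.971, 0.019], [-0.971, -0.24, 0.006], [-0.001, -0.02, -1.0]]
contact_force: [0.5, 0.5, -2.1]
opening: 0.706
```

```bash
sed -i "s/'green':\[(55,98)\]/'green':[(45,98)]/" h.py
python3 - <<'E'
from h import *
c=snap('wrist','w14.png'); print(c['st']['position'],c['st']['contact_force'],c['st']['tool_rot'].round(3)); print(held2(c,'blue'))
E
```

```text
[444.91883715  86.40486359 307.42883908] [ 0.54076748  0.52553158 -2.0806714 ] [[ 0.24  -0.971  0.019]
 [-0.971 -0.24   0.006]
 [-0.001 -0.02  -1.   ]]
{'lidz': np.float64(-19.4), 'far': np.float64(-53.6), 'sides': array([-31.1,  32.3])}
```

View pics/w14.png

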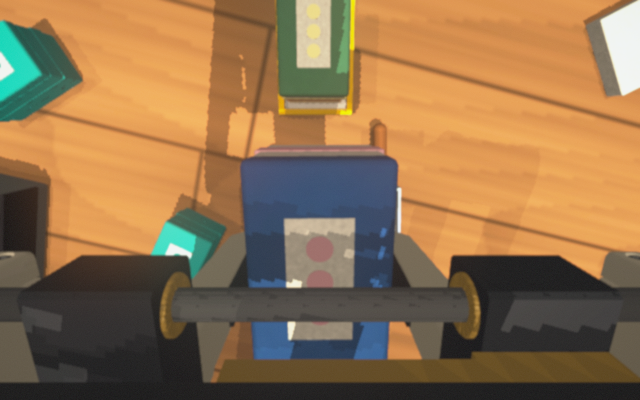

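The blue tin is held square. The green lid's near edge is at row ~98, columns 277 to 350, matching the earlier fix.

Emit:
apply_moves --commands '[[6.0,[2.0,0.6,0],[-0.2,0.5,0]],[6.0,[3.5,1.0,-0.5],[-0.1,0.4,0]],[6.0,[3.5,1.0,-0.5],[0,0,0]],[6.0,[3.0,0.8,-0.5],[0,0,0]],[6.0,[1.4,0.4,-0.5],[0,0,0]]]'

```text
time_s: 31.75
position: [582.3, 133.6, 287.4]
tool_rot: [[0.249, -0.969, 0.005], [-0.969, -0.249, 0.002], [-0.001, -0.005, -1.0]]
contact_force: [-0.0, -0.8, -2.2]
opening: 0.707
```

Emit:
apply_moves --commands '[[6.0,[0,0,0],[0,0,0]],[6.0,[0,0,0],[0,0,0]],[6.0,[0,0,0],[0,0,0]]]'

```text
time_s: 32.05
position: [581.5, 137.6, 284.2]
tool_rot: [[0.253, -0.967, -0.001], [-0.967, -0.253, 0.002], [-0.002, 0.001, -1.0]]
contact_force: [-0.3, 0.3, -1.6]
opening: 0.704
```

Emit:
apply_moves --commands '[[6.0,[0.2,-0.8,-1.0],[0,0,-0.7]],[6.0,[0,0,-2],[0,0,0]],[6.0,[0,0,-1.5],[0,0,0]],[6.0,[0,0,0],[0,0,0]],[6.0,[0,0,0],[0,0,0]]]'

```text
time_s: 32.55
position: [581.9, 127.7, 238.7]
tool_rot: [[0.239, -0.971, 0.002], [-0.971, -0.239, 0.002], [-0.001, -0.002, -1.0]]
contact_force: [0.4, -0.7, -1.1]
opening: 0.712
```

Emit:
apply_moves --commands '[[6.0,[0,0,0],[0,0,0]]]'

```text
time_s: 32.65
position: [581.9, 127.5, 239.1]
tool_rot: [[0.239, -0.971, 0.002], [-0.971, -0.239, 0.002], [-0.001, -0.003, -1.0]]
contact_force: [0.5, 0.3, -2.1]
opening: 0.706
```

Emit:
apply_moves --commands '[[6.0,[0.2,-0.1,-1.0],[-0.1,0.1,0]],[6.0,[0,0,-1.4],[0,0,0]],[6.0,[0,0,-0.5],[0,0,0]],[6.0,[0,0,0],[0,0,0]],[6.0,[0,0,0],[0,0,0]]]'

```text
time_s: 33.15
position: [584.7, 126.4, 208.8]
tool_rot: [[0.239, -0.971, 0.002], [-0.971, -0.239, 0.0], [0.0, -0.002, -1.0]]
contact_force: [-1.2, 0.1, -3.0]
opening: 0.707
```

Emit:
apply_moves --commands '[[6.0,[0,0,0],[0,0,0]]]'

```text
time_s: 33.25
position: [584.7, 126.5, 208.8]
tool_rot: [[0.239, -0.971, 0.002], [-0.971, -0.239, 0.0], [0.0, -0.002, -1.0]]
contact_force: [0.7, 1.2, -2.7]
opening: 0.705
```

Emit:
apply_moves --commands '[[6.0,[-0.1,0,-0.5],[0,0.1,0]],[6.0,[0,0,-0.3],[0,0,0]],[6.0,[0,0,-0.1],[0,0,0]],[6.0,[0,0,0],[0,0,0]]]'

```text
time_s: 33.65
position: [584.1, 126.6, 199.9]
tool_rot: [[0.239, -0.971, 0.002], [-0.971, -0.239, 0.001], [-0.0, -0.002, -1.0]]
contact_force: [0.5, -0.1, -3.3]
opening: 0.706
```

Run:
```python
from h import *
c=snap('scene','s15.png'); print(c['st']['position'],c['st']['contact_force'],c['st']['tool_rot'].round(3)); 
i=c['color'][90:240,300:440]; cv2.imwrite('pics/s15c.png',cv2.cvtColor(cv2.resize(i,None,fx=4,fy=4,interpolation=cv2.INTER_CUBIC),cv2.COLOR_RGB2BGR))
```

```text
[584.05931576 126.56501927 199.91364465] [ 0.52229206 -0.10567006 -3.31379215] [[ 0.239 -0.971  0.002]
 [-0.971 -0.239  0.001]
 [-0.    -0.002 -1.   ]]
```

View pics/s15c.png

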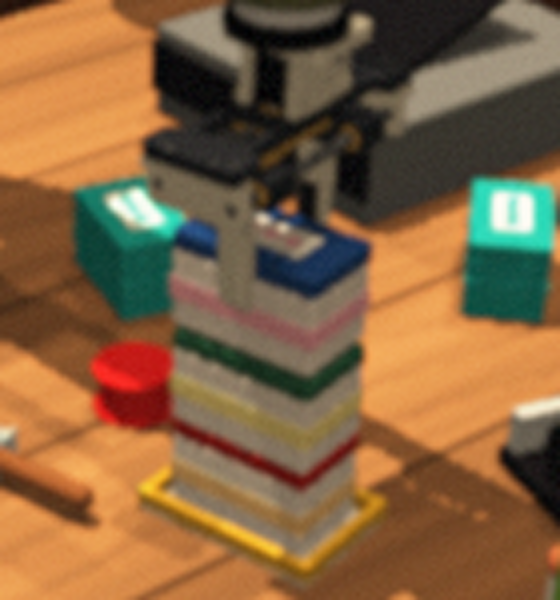

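The close-up shows blue just above green, with all three tins' corner edges in line. I'll lower the last 5 mm.

Emit:
apply_moves --commands '[[6.0,[0,0,-0.2],[0,0.1,0]],[6.0,[0,0,-0.1],[0,0,0]],[6.0,[0,0,0],[0,0,0]]]'

```text
time_s: 34.0
position: [584.3, 126.6, 197.1]
tool_rot: [[0.239, -0.971, 0.0], [-0.971, -0.239, 0.001], [-0.001, -0.0, -1.0]]
contact_force: [-0.8, -0.4, -2.5]
opening: 0.707
```

Emit:
apply_moves --commands '[[6.0,[0,0,-0.1],[0,0,0]],[6.0,[0,0,0],[0,0,0]]]'

```text
time_s: 34.2
position: [584.3, 126.6, 196.1]
tool_rot: [[0.239, -0.971, 0.0], [-0.971, -0.239, 0.001], [-0.001, -0.001, -1.0]]
contact_force: [0.1, 0.5, -2.4]
opening: 0.707
```

Emit:
apply_moves --commands '[[6.0,[0,0,-0.1],[0,0,0]],[6.0,[0,0,0],[0,0,0]]]'

```text
time_s: 34.4
position: [584.5, 126.6, 195.3]
tool_rot: [[0.239, -0.971, 0.001], [-0.971, -0.239, 0.001], [-0.0, -0.001, -1.0]]
contact_force: [-0.3, 0.5, -2.7]
opening: 0.711
```

Emit:
apply_moves --commands '[[6.0,[0,0,-0.1],[0,0,0]],[6.0,[0,0,0],[0,0,0]]]'

```text
time_s: 34.6
position: [584.8, 126.7, 195.3]
tool_rot: [[0.239, -0.971, 0.002], [-0.971, -0.239, 0.001], [-0.0, -0.002, -1.0]]
contact_force: [-0.0, 0.3, -3.1]
opening: 0.708
```

Contact: z has stopped at 195.3. I'll release.

Emit:
apply_moves --commands '[[6.8,[0,0,0],[0,0,0]],[7.2,[0,0,0],[0,0,0]],[8.0,[0,0,0],[0,0,0]],[8.8,[0,0,0],[0,0,0]],[8.8,[0,0,0],[0,0,0]]]'

```text
time_s: 35.1
position: [585.4, 126.7, 196.0]
tool_rot: [[0.239, -0.971, 0.004], [-0.971, -0.239, 0.001], [-0.0, -0.004, -1.0]]
contact_force: [0.3, 1.1, 0.2]
opening: 0.936
```

Emit:
apply_moves --commands '[[8.8,[0,0,1.5],[0,0,0]],[8.8,[0,0,3],[0,0,0]],[9.3,[0,0,4],[0,0,0]],[9.3,[0,0,3],[0,0,0]],[9.3,[-2.5,0,1],[0,0,0]]]'

```text
time_s: 35.6
position: [558.6, 126.1, 325.6]
tool_rot: [[0.238, -0.971, -0.001], [-0.971, -0.238, 0.0], [-0.001, 0.001, -1.0]]
contact_force: [-0.0, 0.3, -0.3]
opening: 1.0
```

Emit:
apply_moves --commands '[[9.3,[-4,-1,0],[0,0,0]],[9.3,[-4,-2.5,0],[0,0,0]],[9.3,[-3,-4,0],[0,0,0]],[9.3,[-2,-4,0],[0,0,0]],[9.3,[0,-4,0],[0,0,0]]]'

```text
time_s: 36.1
position: [424.1, -28.1, 336.6]
tool_rot: [[0.247, -0.969, 0.014], [-0.969, -0.247, 0.001], [0.002, -0.014, -1.0]]
contact_force: [0.9, 0.4, 0.7]
opening: 1.002
```

Emit:
apply_moves --commands '[[9.3,[0,-4,0],[0,0,0]],[9.3,[0,-4,0],[0,0,0]],[9.3,[0,-4,0],[0,0,0]],[9.3,[0,-3,0],[0,0,0]],[9.3,[0,0,0],[0,0,0]]]'

```text
time_s: 36.6
position: [421.6, -187.7, 345.1]
tool_rot: [[0.243, -0.97, 0.024], [-0.97, -0.244, -0.005], [0.01, -0.022, -1.0]]
contact_force: [-0.5, 1.0, -1.4]
opening: 0.996
```

Run:
```python
from h import *
c=snap('scene','s16.png'); print(c['st']['position'],c['st']['contact_force'])
i=c['color'][90:250,270:440]; cv2.imwrite('pics/s16c.png',cv2.cvtColor(cv2.resize(i,None,fx=3.5,fy=3.5,interpolation=cv2.INTER_CUBIC),cv2.COLOR_RGB2BGR))
t=snap('top','t16.png'); m=mask(t['color'],'blue',(280,130,340,200),90); print(m.sum(),np.round(rect(t,m,214),1))
```

```text
[ 421.61959352 -187.73122909  345.09461127] [-0.54848555  0.98258081 -1.35554501]
418 [581.4 125.6 108.6  61.2  14.7]
```

View pics/s16c.png

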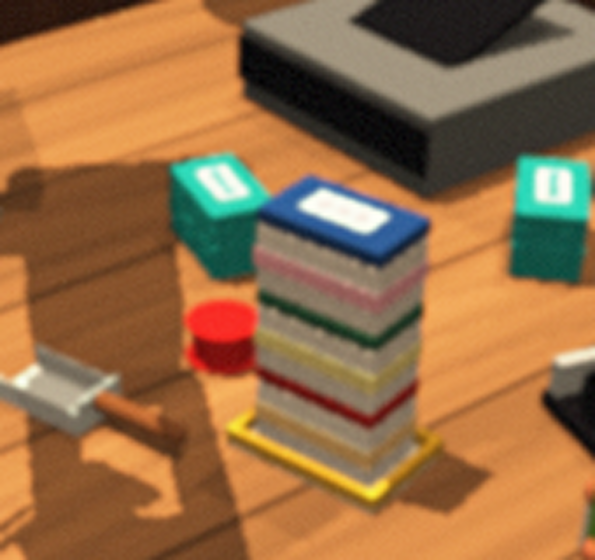

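View pics/t16.png

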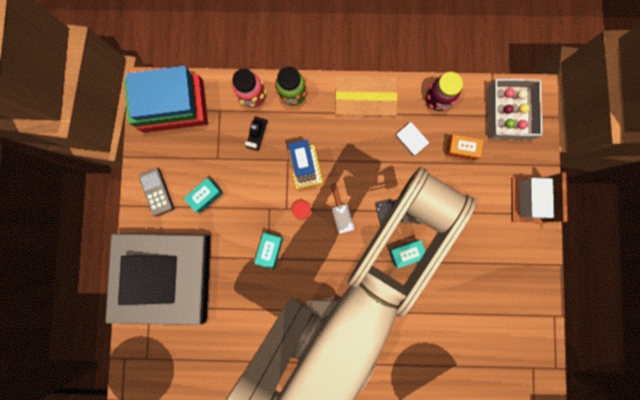

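The tower stands square in the tray, with lid corners in line (front corner columns ~372 to 378 in the close-up). The bystanders have not moved in the top view. I'll hand it in.

```bash
python3 -c "
from plant import env
print(env.hand_in())"
```

```text
the job is handed in; nothing more can be done
None
```

The three tins are stacked square in the tray: red at the bottom, green in the middle and blue on top. I handed the job in at about 36.7 s of the 72 s allowed.

**Weights:** Lifting gave red about 0.75 kg, green about 0.44 kg and blue about 0.23 kg. The force readings scattered by about 0.5 N. Blue was hefted and set back down upright before the tower was built.

**Position of the tower:**

| Item | How measured | Centre x, y (mm) | Turn (degrees) |
|---|---|---|---|
| Tray | wrist camera | 584, 127 | 14 |
| Red | wrist camera | 583.3, 126.7 | 13.8 |
| Green | wrist camera | 584.3, 126.2 | 13.8 |
| Blue | arm pose at release | 584.8, 126.7 | 13.8 |
| Blue | top camera, after release | 581.4, 125.6 | 14.7 |

- **Disagreements:** The two blue readings differ by about 3.5 mm, near the limit of the top camera's calibration and pixel size. When red was released, the arm's pose read about 3.5 mm further forward than the camera; the gripper had crept after the tin touched the floor.
- **Contact:** The wrist force showed no clear drop when the tins touched down. I judged contact by the height no longer falling (55.9, 124.9 and 195.3 mm), which fits the expected stacking heights.
- **Final pictures:** The tower stands upright with its edges in line and the gripper clear of it. The bystanders and look-alikes I could see had not moved.

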